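# Set up the ink-mixing station

### The job

Set up the ink-mixing station, everything upright and standing freely: put the tall tub on the bench midway between the scale and the wide black-lidded jar, in line with them, and stack the squat tub centrally on top of it. Move the little pigment bottle off the scale to directly in front of the wide jar (square to the row, on the side to which the scale's display faces, centred on the jar), leaving a gap of about 3 cm to the jar, and stand the open cup in the middle of the cleared pan. Tip nothing over, and leave the white bottle where it is.

Things in the scene. Friction and masses are not known exactly. Their poses are not given: they have to be found in the camera images.
- tall_tub: Tall tub: closed round tub with white snap lid and red-brown wall, standing at one side of the row, 101 mm tall, 72 mm across the lid collar, narrower at the foot; loose. Origin at the centre of its underside, z up. Grasp across the upper wall about 65 mm above the foot (about 64 mm wide). The lid is recessed: a tub on top has its foot 95 mm above this origin.
- squat_tub: Squat tub: closed round tub with white snap lid and yellow-brown wall, like the tall one but only 53 mm tall, 68 mm across the collar, narrower at the foot; loose. Origin at the centre of its underside, z up. Grasp across the collar, TCP about 35 mm above the foot (about 62 mm wide).
- open_cup: Open cup: empty round white cup without lid, 80 mm tall, 65 mm across the rim, narrower at the foot, wall about 3 mm; loose. Origin at the centre of its underside, z up. Grasp across the outside about 55 mm above the foot (about 62 mm wide).
- pigment_bottle: Pigment bottle: small round bottle with black screw cap, 42 mm in diameter, 97 mm tall; loose. Origin at the centre of its underside, z up. Grasp round the body about 45 mm above the foot. Stands on the scale's pan at the start.
- scale: Grey bench scale, fixed. Origin on the bench under the centre of its steel pan (140 mm square, flat top 45 mm up). Housing 150 mm wide (y), x from -115 to +75 mm; display and buttons at its front, its own -x, roughly towards the robot. The wide jar stands to its left or right, along its y axis, centres 290 mm apart.
- wide_jar: Wide jar: wide white round jar with black ribbed screw lid, 142 mm in diameter, 135 mm tall, fixed. Origin on the bench under its centre; axes parallel to the scale's, so its -x is its front. With a 30 mm gap the pigment bottle's centre is 122 mm from the jar's centre.
- white_bottle: White bottle (bystander): round white bottle with a screw cap, 77 mm in diameter, 150 mm tall, loose. Origin at the centre of its underside. Leave alone.
Mind the look-alikes: they are no part of the job. Leave any green or purple look-alike of the open_cup alone.

How it is judged:
At the end, for the whole second after the job is handed in: Within 15 mm each way: tall tub on the bench midway between pan and jar, open cup mid-pan, bottle in front of the jar (gap 30 mm). Squat tub on the tall tub within 12 mm of centre. All four upright within 0.12 rad, at rest; white bottle within 30 mm of its start ((y of tall_tub in the frame of scale between 0.13 and 0.16 m or y of tall_tub in the frame of scale between -0.16 and -0.13 m) and horizontal distance between tall_tub and wide_jar below 0.17 m and x of tall_tub in the frame of scale between -0.015 and 0.015 m and height (world z) of tall_tub between -0.006 and 0.006 m and horizontal distance between squat_tub and tall_tub below 0.012 m and z of squat_tub in the frame of tall_tub between 0.089 and 0.101 m and horizontal distance between open_cup and scale below 0.015 m and z of open_cup in the frame of scale between 0.039 and 0.051 m and x of pigment_bottle in the frame of wide_jar between -0.137 and -0.107 m and y of pigment_bottle in the frame of wide_jar between -0.015 and 0.015 m and height (world z) of pigment_bottle between -0.006 and 0.006 m and angle between each of tall_tub, squat_tub, open_cup, pigment_bottle's own z axis and vertical below 0.12 rad and linear speed of each of tall_tub, squat_tub, open_cup, pigment_bottle below 0.02 m/s and angular speed of each of tall_tub, squat_tub, open_cup, pigment_bottle below 0.4 rad/s and distance of white_bottle from where it was at the start of the episode below 0.03 m); the robot touches nothing.
It fails at once if one of the tubs, the cup or the pigment bottle is tipped over (angle between any of tall_tub, squat_tub, open_cup, pigment_bottle's own z axis and vertical above 0.8 rad).
It fails at once if the white bottle is moved more than 30 mm (distance of white_bottle from where it was at the start of the episode above 0.03 m).
It also fails if it takes over 122 s, if anything falls off the work surface, if the arm or the gripper's body presses on something with over 40 N, if the wrist force passes 120 N, or if a joint passes its speed limit or range.

### The arm

A 6-joint arm with a two-finger parallel gripper is mounted at the origin on a cart in front of the work surface, level with it; the furniture and walls round the work are solid. World frame = base frame: x ahead of the robot, y to its left, z up, the work surface at z = 0. Lengths are in m, angles in rad, forces in N, time in s.
With the tool pointing down it reaches from about 0.35 to 0.875 m from the base axis. Payload 4.2 kg.
Tool frame: the origin (TCP) lies between the finger pads, 19 mm behind the fingertips; this is the grasp point; z points along the fingers, x is the direction in which the jaws open and shut, and the axes are right-handed (so a half turn about z gives the same grasp; the last joint's range is limited). The gripper opens to 87 mm and grips with 3 to 60 N. Pads are 19 mm wide; open, the fingers measure 117 mm over their backs; the gripper's body (75 mm by 190 mm) begins 51 mm behind the grasp point.
Start: joints at [-0.851, 0.385, 0.008, 0, -1.194, -0.259], TCP at [0.278, -0.56, 0.241] pointing down, gripper open.
Joint ranges: [-3.14, 3.14], [-1.21, 2.06], [-1.07, 1.41], [-3.16, 2.05], [-2.99, -0.16], [-3.1, 3.1]. Speed limits (rad/s): [2.79, 2.79, 3.14, 3.14, 3.14, 3.14].

### API

Orientations are given as [roll, pitch, yaw] about the fixed x, y, z axes, in that order (R = Rz(yaw) Ry(pitch) Rx(roll)).
In Python, from bench import telemetry, viewer, ticket gives the robot as it stands.
- The arm moves only by the tool carry_out, never from a script. Its argument "plan" is a list of rows, each an object with "slide": the shift along the tool's x, y, z in cm, a list of three; "rot": the turn, a rotation vector about the tool's x, y, z in rad, a list of three; "hand": the gripper command: -1 is shut, 1 is fully open, values between are in proportion. In form: [{"slide": [tx, ty, tz], "rot": [rx, ry, rz], "hand": hand}, ...]. A call has 1 to 12 rows; each row shifts and turns the commanded pose from where the row before left it, along the tool's axes as they then stand; what a row does not reach is not made up. A row lasts 1/10 s, in which the tool goes at most 50 mm and 8.59 degrees, less where a joint would pass 70% of its speed; a pose out of reach is approached as far as the arm can. A call with a gripper value outside its range is refused whole. The fingers move at their own pace and stop on an object; the grip force is fixed at half the most. Time passes only in rows, so rows that do not move let the fingers close. It gives the time, the measured TCP pose, the force and the opening at its end, in the units of the state.
- telemetry.state(): the state, without advancing time (a new reading comes with each control period).
- viewer.read_camera(name): name is "scene" or "top" or "wrist"; returns the picture (480x640x3 uint8, blue, green, red); there is no depth.
- viewer.camera_params(name): a dict with "mtx" (3x3 intrinsics, pixels), "pose" (4x4, takes a point from camera to world coordinates). Camera axes: x right, y up, looking along -z (the intrinsics and any distortion apply to the point x, -y, -z); pixel columns grow to the right and rows downward; lengths in m; the calibration is good to about 2 mm. A picture is of the moment at which its call begins: read the wrist's pose just before it. camera_params takes no time and is no camera call; for the wrist camera it gives the pose at the moment of the call.
- ticket.sign_off(): hands the job in, once; it reports no verdict.
The state is a dict: "time": time; "joints": joint angles; "qd": joint speeds; "effort": joint torques, N m; "ee_pos": TCP position; "ee_rot": TCP orientation; "ft_force": force on the tool from outside, world axes, zero at the start; "wrist_torque": the same for the moment, N m; "width": opening from 0.0 (shut) to 1.0 (fully open).
Only numpy, scipy, OpenCV 4.12 (cv2) and the standard library are available. Lean on these libraries where they do the work, as an engineer would, in place of code of your own. Each camera call takes 0.05 s, during which the arm holds its last target.

## Working session

There is one attempt and no reset: what is moved stays moved. The work goes in short steps, Python scripts to look and compute and a tool call to move; the robot and the scene stay as the last step left them, time stands still between calls to the robot, and variables do not carry over. Pictures are saved under pics/ and viewed, and the job is handed in when it is done.

Besides the shell and the picture viewer there is one more tool, called after "Emit:" as name(argument=value, ...), one argument or row to a line, values as JSON. carry_out: Moves the arm, as the interface text tells. Its arguments: {"type":"object","properties":{"plan":{"type":"array","items":{"type":"object","properties":{"slide":{"type":"array","items":{"type":"number"}},"rot":{"type":"array","items":{"type":"number"}},"hand":{"type":"number"}}}}},"required":["plan"]}

```bash
mkdir -p pics; ls; python3 - <<'E'
from bench import telemetry, viewer
import cv2,numpy as np
print(telemetry.state())
for n in ("scene","top","wrist"):
    p=viewer.camera_params(n); print(n,np.round(p["mtx"],2).tolist(),np.round(p["pose"],4).tolist(),[k for k in p])
    cv2.imwrite(f"pics/{n}0.png",viewer.read_camera(n))
E
```

```text
pics
{'time': 0.0, 'joints': array([-8.51392104e-01,  3.85598112e-01,  6.62365618e-03, -4.84985511e-04,
       -1.19400773e+00, -2.58610003e-01]), 'qd': array([-0.00168442,  0.00078492,  0.00120285,  0.00059628, -0.00094281,
       -0.00021675]), 'effort': array([ 1.39777534e-03, -3.90661705e+01,  1.87410986e+01,  4.21990603e+00,
        1.10411999e-02, -1.94872960e-04]), 'ee_pos': array([ 0.27768305, -0.55929954,  0.24013571]), 'ee_rot': array([-3.14146923e+00, -2.22843883e-03,  2.03141147e+00]), 'ft_force': array([-0.10752075, -0.16918428, -0.3140906 ]), 'wrist_torque': array([-0.00143253,  0.00822264, -0.02191941]), 'width': 1.0005206134072844}
scene [[560.61, 0.0, 314.87], [0.0, 560.61, 237.15], [0.0, 0.0, 1.0]] [[-0.7127, 0.2678, -0.6484, -0.2953], [-0.7015, -0.2777, 0.6564, 0.8905], [-0.0043, 0.9226, 0.3858, 0.5812], [0.0, 0.0, 0.0, 1.0]] ['mtx', 'pose']
top [[497.93, 0.0, 322.33], [0.0, 497.93, 234.47], [0.0, 0.0, 1.0]] [[0.0961, 0.9728, -0.2107, 0.2548], [-0.9954, 0.0942, -0.0192, -0.0157], [0.0011, 0.2116, 0.9774, 1.4684], [0.0, 0.0, 0.0, 1.0]] ['mtx', 'pose']
wrist [[413.39, 0.0, 315.73], [0.0, 413.39, 238.84], [0.0, 0.0, 1.0]] [[-0.4448, -0.867, -0.2248, 0.2172], [0.8956, -0.4303, -0.1125, -0.5893], [0.0008, -0.2514, 0.9679, 0.3843], [0.0, 0.0, 0.0, 1.0]] ['mtx', 'pose']
```

View pics/top0.png

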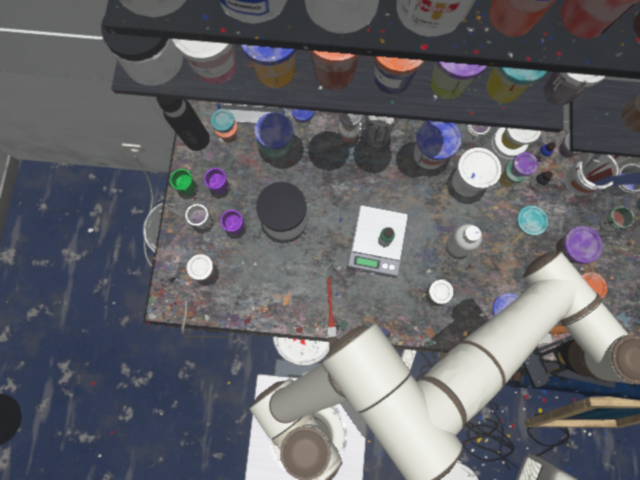

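View pics/scene0.png

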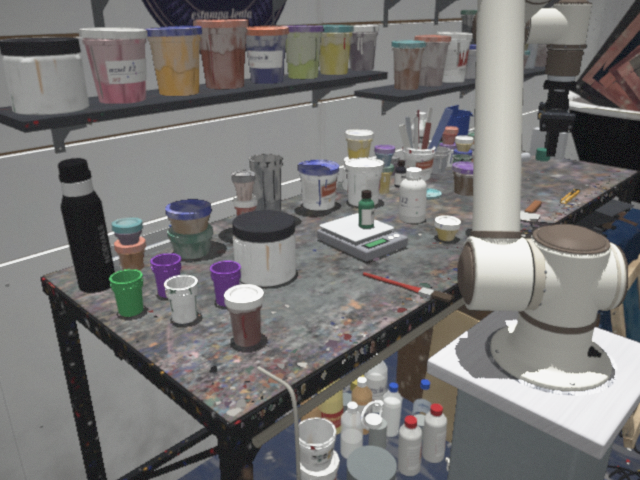

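View pics/wrist0.png

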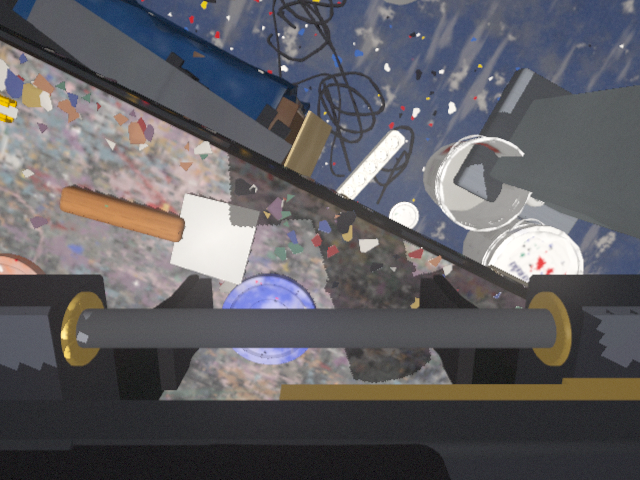

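The top view shows the scale at (378,240), pigment bottle (386,237), wide jar (282,212), tall tub (200,267), open white cup (197,215), squat tub (441,292) and white bottle (466,238). Next I'll enlarge it and measure.

```bash
cat > h.py <<'E'
import numpy as np,cv2
from bench import telemetry, viewer
def ray(n,uv,P=None):
    P=P or viewer.camera_params(n); uv=np.atleast_2d(np.float64(uv)); K=P["mtx"];T=P["pose"]
    d=np.c_[(uv[:,0]-K[0,2])/K[0,0],-(uv[:,1]-K[1,2])/K[1,1],-np.ones(len(uv))]@T[:3,:3].T
    return T[:3,3],d
def onz(n,uv,z,P=None):
    o,d=ray(n,uv,P); return o+d*((z-o[2])/d[:,2])[:,None]
def proj(n,p,P=None):
    P=P or viewer.camera_params(n);T=P["pose"];q=(np.atleast_2d(p)-T[:3,3])@T[:3,:3];K=P["mtx"]
    return np.c_[K[0,0]*q[:,0]/-q[:,2]+K[0,2],-K[1,1]*q[:,1]/-q[:,2]+K[1,2]]
def crop(im,x,y,w,h,f,name):
    cv2.imwrite("pics/"+name,cv2.resize(im[y:y+h,x:x+w],None,fx=f,fy=f,interpolation=cv2.INTER_CUBIC))
E
python3 - <<'E'
import cv2
from h import *
im=cv2.imread("pics/top0.png")
crop(im,160,160,160,130,5,"topL.png"); crop(im,340,190,160,120,5,"topR.png")
E
```

```text
(no output)
```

View pics/topL.png

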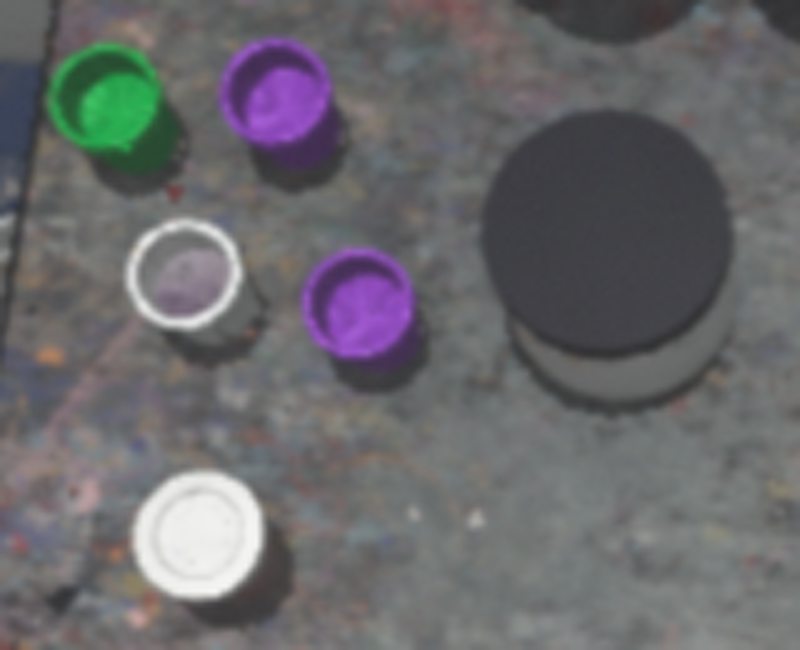

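View pics/topR.png

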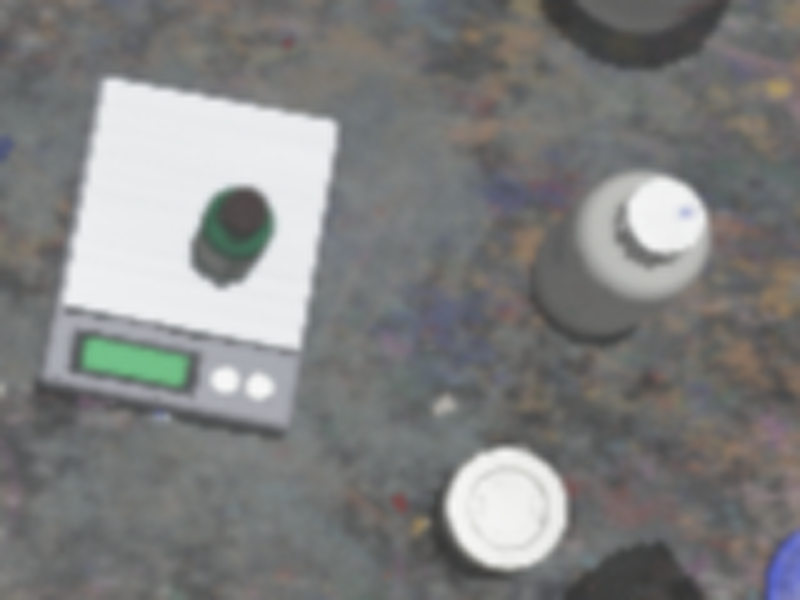

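```bash
python3 - <<'E'
from h import *
im=cv2.imread("pics/top0.png"); hsv=cv2.cvtColor(im,cv2.COLOR_BGR2HSV)
P=viewer.camera_params("top")
def blob(mask,seed,r):
    m=np.zeros_like(mask); cv2.circle(m,seed,r,255,-1); m&=mask
    cs,_=cv2.findContours(m,cv2.RETR_EXTERNAL,cv2.CHAIN_APPROX_NONE)
    return max(cs,key=cv2.contourArea)
white=cv2.inRange(hsv,(0,0,150),(180,50,255))
purple=cv2.inRange(hsv,(125,80,60),(160,255,255)); green=cv2.inRange(hsv,(50,100,60),(80,255,255))
dark=cv2.inRange(im,(50,45,45),(85,80,80))
for n,m,s,r,z in [("tall",white,(200,267),20,.10),("squat",white,(441,292),18,.052),("cup",white,(197,215),16,.08),
   ("wbcap",white,(473,233),10,.15)]:
    c=blob(m,s,r); e=cv2.fitEllipse(cv2.convexHull(c)) ; (u,v),(a,b),_=e
    p=onz("top",[(u,v),(u+.5,v)],z,P); 
    mpp=abs(p[1]-p[0]).max()*2
    print(n,np.round(e[0],1),np.round(p[0],4),"size mm",round(a*mpp*1000),round(b*mpp*1000))
# jar lid, manual extents from crop: x 482..732, y 110..355 at 5x
def c5(u,v,x0,y0): return ((u+.5)/5-.5+x0,(v+.5)/5-.5+y0)
g=cv2.cvtColor(im,cv2.COLOR_BGR2GRAY)
m=cv2.inRange(g,0,82); c=blob(cv2.morphologyEx(m,cv2.MORPH_OPEN,np.ones((3,3))),(282,207),27)
e=cv2.fitEllipse(cv2.convexHull(c)); print("jarmask",e)
j=c5(607.5,232,160,160); print("jar",j,onz("top",[j,(j[0]-25,j[1]),(j[0]+25,j[1])],.135,P).round(4))
for n,(u,v),z in [("pur1",(277,92),.08),("pur2",(359,304),.08),("green",(105,97),.08)]:
    print(n,onz("top",[c5(u,v,160,160)],z,P).round(4))
pan=[c5(*q,340,190) for q in [(104,78),(338,122),(300,350),(64,305)]]
q=onz("top",pan,.045,P)[:,:2]; print("pan",q.round(4),"c",q.mean(0).round(4),[round(np.linalg.norm(q[i]-q[i-1]),4) for i in range(4)])
hs=[c5(*q,340,190) for q in [(44,380),(290,430)]]; print("front",onz("top",hs,.02,P).round(4))
print("cap",onz("top",[c5(243,212,340,190)],.142,P).round(4))
E
```

```text
tall [199.1 266.6] [0.4264 0.3424 0.1   ] size mm 70 75
squat [440.9 291.2] [ 0.4285 -0.3391  0.052 ] size mm 68 70
cup [196.3 214.2] [0.5787 0.3783 0.08  ] size mm 63 67
wbcap [472.7 233.4] [ 0.5814 -0.3953  0.15  ] size mm 42 55
jarmask ((280.8279113769531, 206.55828857421875), (50.23152160644531, 50.435848236083984), 161.4952392578125)
jar (281.1, 206.0) [[0.6117 0.1321 0.135 ]
 [0.6051 0.2012 0.135 ]
 [0.6184 0.0631 0.135 ]]
pur1 [[0.6921 0.3402 0.08  ]]
pur2 [[0.5702 0.2753 0.08  ]]
green [[0.6794 0.4398 0.08  ]]
pan [[ 0.6609 -0.0914]
 [ 0.6474 -0.2311]
 [ 0.5092 -0.2174]
 [ 0.5224 -0.0792]] c [ 0.585  -0.1548] [np.float64(0.139), np.float64(0.1403), np.float64(0.1389), np.float64(0.1388)]
front [[ 0.4814 -0.0724  0.02  ]
 [ 0.4659 -0.2181  0.02  ]]
cap [[ 0.565  -0.1678  0.142 ]]
```

```bash
python3 - <<'E'
from h import *
im=cv2.imread("pics/scene0.png")
t=np.linspace(0,2*np.pi,40)
def circ(c,r,z,col):
    p=np.c_[c[0]+r*np.cos(t),c[1]+r*np.sin(t),np.full(40,z)]
    cv2.polylines(im,[(proj("scene",p)*1).round().astype(int)],True,col,1)
circ((.4264,.3424),.036,.1,(0,0,255));circ((.4285,-.3391),.034,.053,(0,0,255));circ((.5787,.3783),.0325,.08,(0,0,255))
circ((.6117,.1321),.071,.135,(0,0,255));circ((.6117,.1321),.071,0,(0,0,255));circ((.565,-.1678),.021,.045,(0,0,255))
circ((.598,-.011),.03,0,(0,255,255));circ((.490,.144),.021,0,(0,255,255))
q=np.array([[ 0.6609,-0.0914],[0.6474,-0.2311],[0.5092,-0.2174],[0.5224,-0.0792]]);cv2.polylines(im,[proj("scene",np.c_[q,[.045]*4]).round().astype(int)],True,(255,0,255),1)
crop(im,80,170,400,200,2,"ov.png")
E
```

```text
(no output)
```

View pics/ov.png

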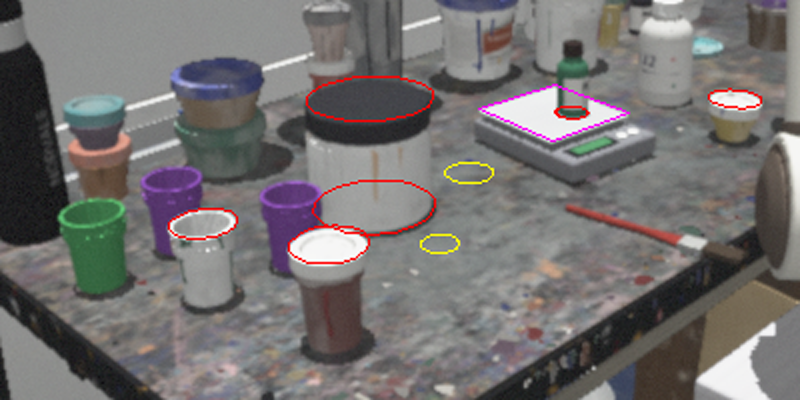

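```bash
cat >> h.py <<'E'
from scipy.spatial.transform import Rotation as Ro
def go(tgt,yaw=None,frm=None,fyaw=None):
    s=telemetry.state(); R=Ro.from_euler('xyz',s["ee_rot"]); p=s["ee_pos"] if frm is None else np.array(frm)
    if fyaw is not None: R=Ro.from_euler('xyz',[np.pi,0,fyaw])
    print("t",round(s["time"],2),"pos",s["ee_pos"].round(4),"rot",s["ee_rot"].round(4),"w",round(s["width"],3),"f",s["ft_force"].round(1),"j",s["joints"].round(2))
    if yaw is not None:
        T=Ro.from_euler('xyz',[np.pi,0,yaw]); print(" rotvec",(R.inv()*T).as_rotvec().round(4)); R=T
    d=R.inv().apply(np.array(tgt)-p)*100; print(" slide cm",d.round(2)," rows>=",np.linalg.norm(d)/5)
E
python3 -c "
from h import *
go([.565,-.168,.26],1.476); go([.565,-.168,.09],1.476,[.565,-.168,.26])"
```

```text
t 0.15 pos [ 0.2777 -0.5594  0.2404] rot [-3.1415e+00 -1.7000e-03  2.0315e+00] w 0.999 f [-0.1  0.2 -0.3] j [-0.85  0.39  0.01 -0.   -1.19 -0.26]
 rotvec [-0.0006 -0.0016  0.5555]
 slide cm [41.69 24.89 -1.96]  rows>= 9.718267314921508
t 0.15 pos [ 0.2777 -0.5594  0.2404] rot [-3.1415e+00 -1.7000e-03  2.0315e+00] w 0.999 f [-0.1  0.2 -0.3] j [-0.85  0.39  0.01 -0.   -1.19 -0.26]
 rotvec [-0.0006 -0.0016  0.5555]
 slide cm [ 0. -0. 17.]  rows>= 3.4
```

Emit:
carry_out(
  plan=[
    {"slide":[0,0,-0.5],"rot":[0,0,0.139],"hand":1},
    {"slide":[0,0,-0.5],"rot":[0,0,0.139],"hand":1},
    {"slide":[0,0,-0.5],"rot":[0,0,0.139],"hand":1},
    {"slide":[0,0,-0.5],"rot":[0,0,0.139],"hand":1},
    {"slide":[3.79,2.26,0],"rot":[0,0,0],"hand":1},
    {"slide":[3.79,2.26,0],"rot":[0,0,0],"hand":1},
    {"slide":[3.79,2.26,0],"rot":[0,0,0],"hand":1},
    {"slide":[3.79,2.26,0],"rot":[0,0,0],"hand":1},
    {"slide":[3.79,2.26,0],"rot":[0,0,0],"hand":1},
    {"slide":[3.79,2.26,0],"rot":[0,0,0],"hand":1},
    {"slide":[3.79,2.26,0],"rot":[0,0,0],"hand":1},
    {"slide":[3.79,2.26,0],"rot":[0,0,0],"hand":1},
  ],
)

```text
time: 1.35
ee_pos: [0.4874, -0.2734, 0.2611]
ee_rot: [-3.141, -0.0, 1.476]
ft_force: [0.1, -1.4, 0.2]
width: 0.996
```

Emit:
carry_out(
  plan=[
    {"slide":[3.79,2.26,0],"rot":[0,0,0],"hand":1},
    {"slide":[3.79,2.26,0],"rot":[0,0,0],"hand":1},
    {"slide":[3.79,2.26,0],"rot":[0,0,0],"hand":1},
    {"slide":[0,0,0],"rot":[0,0,0],"hand":1},
    {"slide":[0,0,0],"rot":[0,0,0],"hand":1},
    {"slide":[0,0,0],"rot":[0,0,0],"hand":1},
  ],
)

```text
time: 1.95
ee_pos: [0.5645, -0.1689, 0.261]
ee_rot: [-3.141, 0.0, 1.475]
ft_force: [-0.0, -0.3, 0.3]
width: 0.998
```

```bash
python3 -c "
from h import *
go([.565,-.168,.09],1.476)
im=viewer.read_camera('wrist'); 
p=viewer.camera_params('wrist'); print(proj('wrist',[[.565,-.168,.142],[.565,-.168,.045]],p))
cv2.imwrite('pics/w1.png',im)"
```

```text
t 1.95 pos [ 0.5645 -0.1689  0.261 ] rot [-3.1408e+00  1.0000e-04  1.4750e+00] w 0.998 f [-0.  -0.3  0.3] j [-0.02  0.31 -0.05 -0.   -1.21 -1.65]
 rotvec [-0.0008  0.0001 -0.001 ]
 slide cm [ 0.09  0.05 17.1 ]  rows>= 3.420425452700667
[[316.74598107 238.70606982]
 [316.60334634 211.1622917 ]]
```

View pics/w1.png

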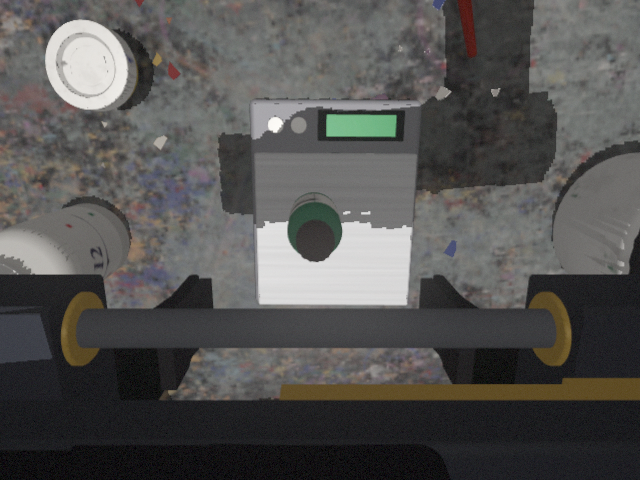

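The wrist view shows the cap at (316,240), as predicted, so I descend and grip.

Emit:
carry_out(
  plan=[
    {"slide":[0.09,0.05,3.1],"rot":[0,0,0],"hand":1},
    {"slide":[0,0,3.5],"rot":[0,0,0],"hand":1},
    {"slide":[0,0,3.5],"rot":[0,0,0],"hand":1},
    {"slide":[0,0,3.5],"rot":[0,0,0],"hand":1},
    {"slide":[0,0,2.5],"rot":[0,0,0],"hand":1},
    {"slide":[0,0,1],"rot":[0,0,0],"hand":1},
    {"slide":[0,0,0],"rot":[0,0,0],"hand":1},
    {"slide":[0,0,0],"rot":[0,0,0],"hand":-1},
    {"slide":[0,0,0],"rot":[0,0,0],"hand":-1},
    {"slide":[0,0,0],"rot":[0,0,0],"hand":-1},
    {"slide":[0,0,0],"rot":[0,0,0],"hand":-1},
    {"slide":[0,0,0],"rot":[0,0,0],"hand":-1},
  ],
)

```text
time: 3.2
ee_pos: [0.5658, -0.1675, 0.0908]
ee_rot: [3.141, -0.0, 1.476]
ft_force: [-0.3, 0.0, 0.6]
width: 0.63
```

Emit:
carry_out(
  plan=[
    {"slide":[0,0,0],"rot":[0,0,0],"hand":-1},
    {"slide":[0,0,0],"rot":[0,0,0],"hand":-1},
    {"slide":[0,0,0],"rot":[0,0,0],"hand":-1},
    {"slide":[0,0,-1],"rot":[0,0,0],"hand":-1},
    {"slide":[0,0,-2],"rot":[0,0,0],"hand":-1},
    {"slide":[0,0,-2],"rot":[0,0,0],"hand":-1},
    {"slide":[0,0,-2],"rot":[0,0,0],"hand":-1},
    {"slide":[0,0,-1],"rot":[0,0,0],"hand":-1},
    {"slide":[0,0,0],"rot":[0,0,0],"hand":-1},
  ],
)

```text
time: 4.1
ee_pos: [0.5665, -0.1676, 0.1721]
ee_rot: [3.138, -0.0, 1.476]
ft_force: [0.8, -0.1, -1.0]
width: 0.456
```

```bash
python3 -c "
from h import *
go([.490,.144,.17],1.476); go([.490,.144,.045],1.476,[.49,.144,.17])
im=viewer.read_camera('scene');crop(im,200,150,320,150,2,'s2.png')"
```

```text
t 4.1 pos [ 0.5665 -0.1676  0.1721] rot [ 3.1378e+00 -2.0000e-04  1.4758e+00] w 0.456 f [ 0.8 -0.1 -1. ] j [-0.01  0.38 -0.18  0.   -1.   -1.65]
 rotvec [ 0.0038 -0.0002 -0.0002]
 slide cm [ 30.29 -10.56   0.21]  rows>= 6.41642677806603
t 4.1 pos [ 0.5665 -0.1676  0.1721] rot [ 3.1378e+00 -2.0000e-04  1.4758e+00] w 0.456 f [ 0.8 -0.1 -1. ] j [-0.01  0.38 -0.18  0.   -1.   -1.65]
 rotvec [ 0.0038 -0.0002 -0.0002]
 slide cm [ 0.  -0.  12.5]  rows>= 2.5
```

View pics/s2.png

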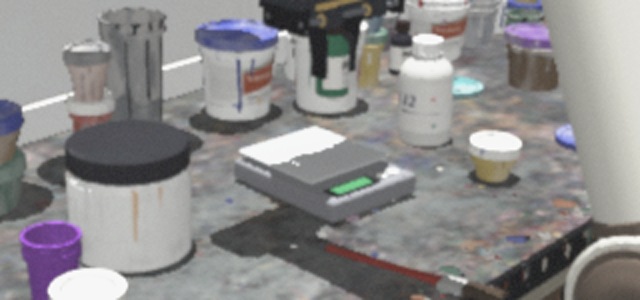

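Emit:
carry_out(
  plan=[
    {"slide":[1.5,-0.6,0],"rot":[0,0,0],"hand":-1},
    {"slide":[3,-1.1,0],"rot":[0,0,0],"hand":-1},
    {"slide":[3.6,-1.25,0],"rot":[0,0,0],"hand":-1},
    {"slide":[3.6,-1.25,0],"rot":[0,0,0],"hand":-1},
    {"slide":[3.6,-1.25,0],"rot":[0,0,0],"hand":-1},
    {"slide":[3.6,-1.25,0],"rot":[0,0,0],"hand":-1},
    {"slide":[3.6,-1.25,0],"rot":[0,0,0],"hand":-1},
    {"slide":[3.6,-1.25,0],"rot":[0,0,0],"hand":-1},
    {"slide":[2.7,-0.86,0],"rot":[0,0,0],"hand":-1},
    {"slide":[1.5,-0.5,0],"rot":[0,0,0],"hand":-1},
    {"slide":[0,0,0],"rot":[0,0,0],"hand":-1},
    {"slide":[0,0,0],"rot":[0,0,0],"hand":-1},
  ],
)

```text
time: 5.35
ee_pos: [0.4883, 0.1442, 0.1694]
ee_rot: [-3.14, 0.001, 1.477]
ft_force: [-0.5, -0.3, -0.7]
width: 0.456
```

```bash
python3 -c "
from h import *
go([.490,.144,.045],1.476)
im=viewer.read_camera('wrist');cv2.imwrite('pics/w3.png',im)"
```

```text
t 5.35 pos [0.4883 0.1442 0.1694] rot [-3.1397e+00  1.2000e-03  1.4766e+00] w 0.456 f [-0.5 -0.3 -0.7] j [ 0.61  0.26 -0.38 -0.   -0.94 -2.27]
 rotvec [-0.0018  0.0012  0.0006]
 slide cm [-1.000e-02  1.700e-01  1.244e+01]  rows>= 2.487241707973935
```

View pics/w3.png

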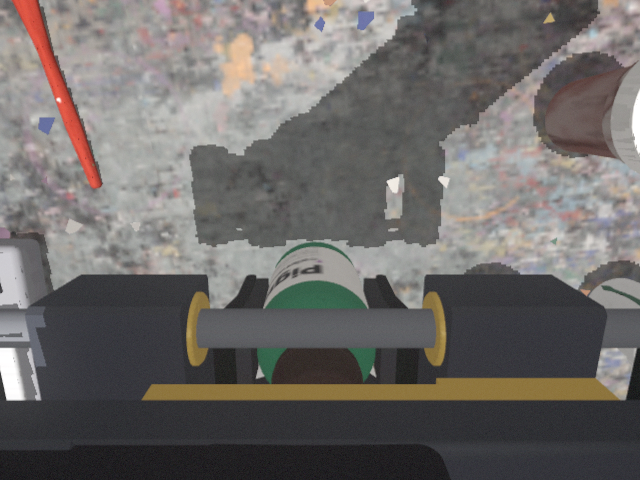

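The bottle is held upright at the target xy, so I lower it.

Emit:
carry_out(
  plan=[
    {"slide":[0,0.15,1.5],"rot":[0,0,0],"hand":-1},
    {"slide":[0,0,3],"rot":[0,0,0],"hand":-1},
    {"slide":[0,0,3],"rot":[0,0,0],"hand":-1},
    {"slide":[0,0,2.2],"rot":[0,0,0],"hand":-1},
    {"slide":[0,0,1],"rot":[0,0,0],"hand":-1},
    {"slide":[0,0,0.7],"rot":[0,0,0],"hand":-1},
    {"slide":[0,0,0.4],"rot":[0,0,0],"hand":-1},
    {"slide":[0,0,0.2],"rot":[0,0,0],"hand":-1},
    {"slide":[0,0,0],"rot":[0,0,0],"hand":-1},
    {"slide":[0,0,0],"rot":[0,0,0],"hand":-1},
  ],
)

```text
time: 6.4
ee_pos: [0.4912, 0.1443, 0.0509]
ee_rot: [3.14, -0.001, 1.476]
ft_force: [-0.1, 0.4, -0.7]
width: 0.46
```

Emit:
carry_out(
  plan=[
    {"slide":[0,0,0.3],"rot":[0,0,0],"hand":-1},
    {"slide":[0,0,0.15],"rot":[0,0,0],"hand":-1},
    {"slide":[0,0,0],"rot":[0,0,0],"hand":-1},
    {"slide":[0,0,0],"rot":[0,0,0],"hand":-1},
  ],
)

```text
time: 6.8
ee_pos: [0.4908, 0.144, 0.0457]
ee_rot: [-3.142, 0.0, 1.476]
ft_force: [0.3, 0.1, -0.0]
width: 0.449
```

Emit:
carry_out(
  plan=[
    {"slide":[0,0,0],"rot":[0,0,0],"hand":0.6},
    {"slide":[0,0,0],"rot":[0,0,0],"hand":0.6},
    {"slide":[0,0,0],"rot":[0,0,0],"hand":0.6},
    {"slide":[0,0,0],"rot":[0,0,0],"hand":0.6},
    {"slide":[0,0,0],"rot":[0,0,0],"hand":0.6},
    {"slide":[0,0,-1.5],"rot":[0,0,0],"hand":0.6},
    {"slide":[0,0,-3],"rot":[0,0,0],"hand":0.6},
    {"slide":[0,0,-4],"rot":[0,0,0],"hand":1},
    {"slide":[0,0,-4],"rot":[0,0,0],"hand":1},
    {"slide":[0,0,-4],"rot":[0,0,0],"hand":1},
    {"slide":[0,0,-3],"rot":[0,0,0],"hand":1},
    {"slide":[0,0,0],"rot":[0,0,0],"hand":1},
  ],
)

```text
time: 8.0
ee_pos: [0.493, 0.145, 0.2459]
ee_rot: [3.132, -0.006, 1.476]
ft_force: [-0.1, 0.8, -0.3]
width: 0.994
```

```bash
python3 -c "
from h import *
go([.579,.378,.25],3.047)
im=viewer.read_camera('wrist');cv2.imwrite('pics/w4.png',im); 
P=viewer.camera_params('wrist');print(proj('wrist',[[.49,.144,.097],[.49,.144,0]],P))
im=viewer.read_camera('scene');crop(im,80,170,400,200,2,'s4.png')"
```

```text
t 8.0 pos [0.493  0.145  0.2459] rot [ 3.1325 -0.0057  1.4763] w 0.994 f [-0.1  0.8 -0.3] j [ 0.6   0.19 -0.26  0.   -1.11 -2.27]
 rotvec [ 0.0116  0.0027 -1.5707]
 slide cm [-6.36 24.01 -0.41]  rows>= 4.967879328917706
[[313.32143698 225.58224819]
 [313.64455044 202.48886001]]
```

View pics/w4.png

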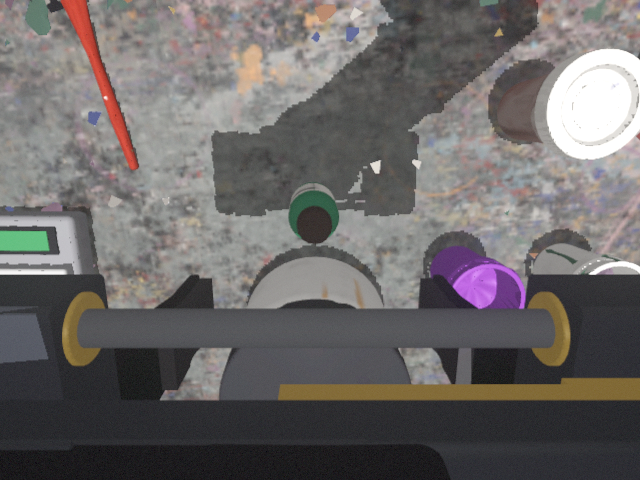

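View pics/s4.png

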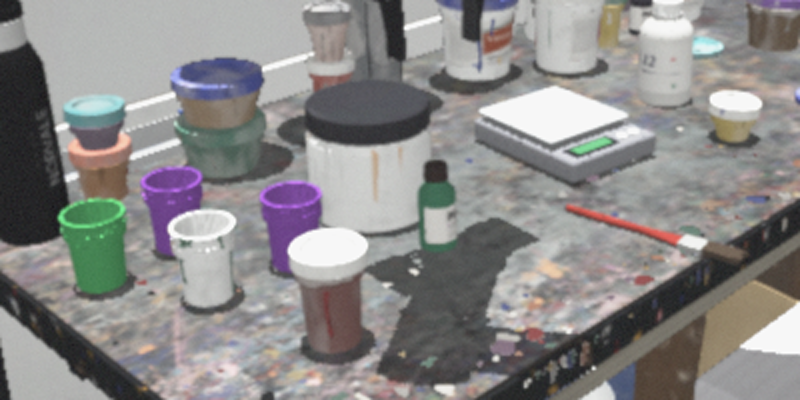

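The bottle stands upright in front of the jar, its cap at (313,225) as projected. Now the cup.

Emit:
carry_out(
  plan=[
    {"slide":[0,0,0],"rot":[0,0,-0.1428],"hand":1},
    {"slide":[0,0,0],"rot":[0,0,-0.1428],"hand":1},
    {"slide":[0,0,0],"rot":[0,0,-0.1428],"hand":1},
    {"slide":[0,0,0],"rot":[0,0,-0.1428],"hand":1},
    {"slide":[0,0,0],"rot":[0,0,-0.1428],"hand":1},
    {"slide":[0,0,0],"rot":[0,0,-0.1428],"hand":1},
    {"slide":[0,0,0],"rot":[0,0,-0.1428],"hand":1},
    {"slide":[0,0,0],"rot":[0,0,-0.1428],"hand":1},
    {"slide":[0,0,0],"rot":[0,0,-0.1428],"hand":1},
    {"slide":[0,0,0],"rot":[0,0,-0.1428],"hand":1},
    {"slide":[0,0,0],"rot":[0,0,-0.1428],"hand":1},
  ],
)

```text
time: 9.2
ee_pos: [0.4899, 0.1435, 0.2387]
ee_rot: [-3.139, -0.004, 3.052]
ft_force: [-0.5, -1.1, 0.8]
width: 1.001
```

Emit:
carry_out(
  plan=[
    {"slide":[-0.9,3.4,0],"rot":[0,0,0],"hand":1},
    {"slide":[-0.9,3.4,0],"rot":[0,0,0],"hand":1},
    {"slide":[-0.9,3.4,0],"rot":[0,0,0],"hand":1},
    {"slide":[-0.9,3.4,0],"rot":[0,0,0],"hand":1},
    {"slide":[-0.9,3.4,0],"rot":[0,0,0],"hand":1},
    {"slide":[-0.9,3.4,0],"rot":[0,0,0],"hand":1},
    {"slide":[-0.9,3.4,0],"rot":[0,0,0],"hand":1},
    {"slide":[0,0,0],"rot":[0,0,0],"hand":1},
    {"slide":[0,0,0],"rot":[0,0,0],"hand":1},
    {"slide":[0,0,0],"rot":[0,0,0],"hand":1},
  ],
)

```text
time: 10.2
ee_pos: [0.5756, 0.3739, 0.2396]
ee_rot: [-3.14, -0.002, 3.046]
ft_force: [0.1, -0.7, 0.0]
width: 0.999
```

```bash
python3 -c "
from h import *
go([.579,.378,.055],3.047)
im=viewer.read_camera('wrist');cv2.imwrite('pics/w5.png',im); 
P=viewer.camera_params('wrist');print(proj('wrist',[[.579,.378,.08],[.579,.378,0],[.57,.275,.08]],P))"
```

```text
t 10.2 pos [0.5756 0.3739 0.2396] rot [-3.1396e+00 -1.8000e-03  3.0459e+00] w 0.999 f [ 0.1 -0.7  0. ] j [ 0.81  0.49  0.18 -0.   -1.26 -0.91]
 rotvec [-0.002  -0.0018 -0.0011]
 slide cm [-0.3   0.44 18.46]  rows>= 3.6926453736295834
[[312.75359997 230.67830503]
 [313.29952728 211.15120087]
 [311.2277241   85.66474202]]
```

View pics/w5.png

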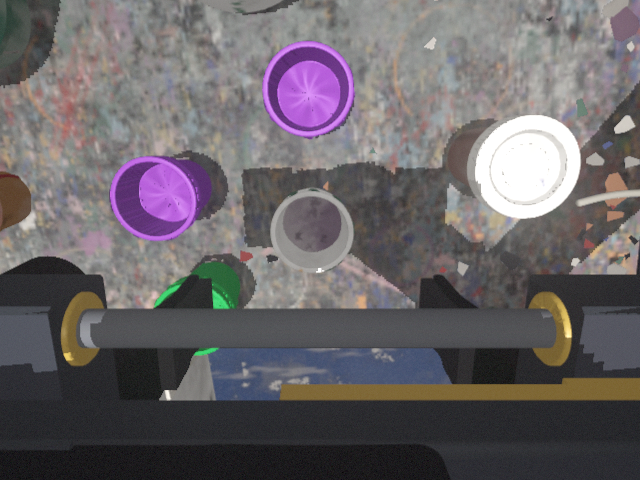

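Rim at (312,229), within 2 px of the prediction. The fingers have clear room beside the look-alikes.

Emit:
carry_out(
  plan=[
    {"slide":[-0.3,0.44,1.5],"rot":[0,0,0],"hand":1},
    {"slide":[0,0,3.4],"rot":[0,0,0],"hand":1},
    {"slide":[0,0,3.5],"rot":[0,0,0],"hand":1},
    {"slide":[0,0,3.5],"rot":[0,0,0],"hand":1},
    {"slide":[0,0,3.5],"rot":[0,0,0],"hand":1},
    {"slide":[0,0,2],"rot":[0,0,0],"hand":1},
    {"slide":[0,0,1],"rot":[0,0,0],"hand":1},
    {"slide":[0,0,0],"rot":[0,0,0],"hand":1},
    {"slide":[0,0,0],"rot":[0,0,0],"hand":-1},
    {"slide":[0,0,0],"rot":[0,0,0],"hand":-1},
    {"slide":[0,0,0],"rot":[0,0,0],"hand":-1},
    {"slide":[0,0,0],"rot":[0,0,0],"hand":-1},
  ],
)

```text
time: 11.45
ee_pos: [0.5798, 0.3793, 0.0578]
ee_rot: [3.14, 0.001, 3.046]
ft_force: [-0.8, -0.2, 0.4]
width: 0.721
```

Emit:
carry_out(
  plan=[
    {"slide":[0,0,0],"rot":[0,0,0],"hand":-1},
    {"slide":[0,0,0],"rot":[0,0,0],"hand":-1},
    {"slide":[0,0,0],"rot":[0,0,0],"hand":-1},
  ],
)

```text
time: 11.75
ee_pos: [0.5795, 0.3794, 0.0577]
ee_rot: [3.141, 0.001, 3.047]
ft_force: [-2.5, 0.0, 6.0]
width: 0.7
```

Emit:
carry_out(
  plan=[
    {"slide":[0,0,-1],"rot":[0,0,0],"hand":-1},
    {"slide":[0,0,-2],"rot":[0,0,0],"hand":-1},
    {"slide":[0,0,-3],"rot":[0,0,0],"hand":-1},
    {"slide":[0,0,-3],"rot":[0,0,0],"hand":-1},
    {"slide":[0,0,-3],"rot":[0,0,0],"hand":-1},
    {"slide":[0,0,-3],"rot":[0,0,0],"hand":-1},
    {"slide":[0,0,-3],"rot":[0,0,0],"hand":-1},
    {"slide":[0,0,-2],"rot":[0,0,0],"hand":-1},
    {"slide":[0,0,0],"rot":[0,0,0],"hand":-1},
    {"slide":[0,0,0],"rot":[0,0,0],"hand":-1},
  ],
)

```text
time: 12.75
ee_pos: [0.579, 0.3787, 0.2555]
ee_rot: [-3.141, -0.002, 3.046]
ft_force: [-0.5, 1.1, -3.2]
width: 0.697
```

```bash
python3 -c "
from h import *
go([.585,-.155,.26],3.047)
im=viewer.read_camera('wrist');cv2.imwrite('pics/w6.png',im)"
```

```text
t 12.75 pos [0.579  0.3787 0.2555] rot [-3.1412e+00 -1.7000e-03  3.0458e+00] w 0.697 f [-0.5  1.1 -3.2] j [ 0.81  0.49  0.22 -0.   -1.3  -0.91]
 rotvec [-0.0004 -0.0017 -0.0012]
 slide cm [ -5.63 -53.07  -0.45]  rows>= 10.674787603838139
```

View pics/w6.png

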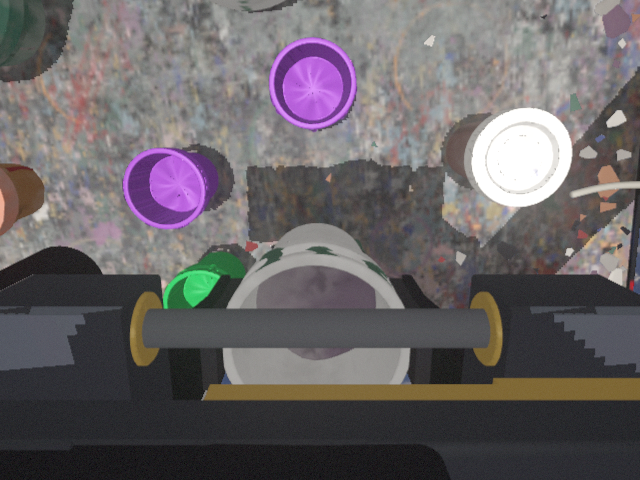

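The cup is held upright; I carry it over to the pan.

Emit:
carry_out(
  plan=[
    {"slide":[-0.15,-1.4,0],"rot":[0,0,0],"hand":-1},
    {"slide":[-0.3,-2.8,0],"rot":[0,0,0],"hand":-1},
    {"slide":[-0.4,-3.7,0],"rot":[0,0,0],"hand":-1},
    {"slide":[-0.4,-3.7,0],"rot":[0,0,0],"hand":-1},
    {"slide":[-0.4,-3.7,0],"rot":[0,0,0],"hand":-1},
    {"slide":[-0.4,-3.7,0],"rot":[0,0,0],"hand":-1},
    {"slide":[-0.4,-3.7,0],"rot":[0,0,0],"hand":-1},
    {"slide":[-0.4,-3.7,0],"rot":[0,0,0],"hand":-1},
    {"slide":[-0.4,-3.7,0],"rot":[0,0,0],"hand":-1},
    {"slide":[-0.4,-3.7,0],"rot":[0,0,0],"hand":-1},
    {"slide":[-0.4,-3.7,0],"rot":[0,0,0],"hand":-1},
    {"slide":[-0.4,-3.7,0],"rot":[0,0,0],"hand":-1},
  ],
)

```text
time: 14.0
ee_pos: [0.5833, -0.0376, 0.2554]
ee_rot: [-3.141, -0.003, 3.046]
ft_force: [-0.3, -0.3, -2.2]
width: 0.698
```

Emit:
carry_out(
  plan=[
    {"slide":[-0.4,-3.7,0],"rot":[0,0,0],"hand":-1},
    {"slide":[-0.4,-3.7,0],"rot":[0,0,0],"hand":-1},
    {"slide":[-0.3,-3,0],"rot":[0,0,0],"hand":-1},
    {"slide":[-0.1,-1.4,0],"rot":[0,0,0],"hand":-1},
    {"slide":[0,0,0],"rot":[0,0,0],"hand":-1},
    {"slide":[0,0,0],"rot":[0,0,0],"hand":-1},
    {"slide":[0,0,0],"rot":[0,0,0],"hand":-1},
  ],
)

```text
time: 14.7
ee_pos: [0.5852, -0.1531, 0.2564]
ee_rot: [3.141, -0.001, 3.047]
ft_force: [0.1, -0.2, -2.5]
width: 0.698
```

```bash
python3 -c "
from h import *
go([.585,-.155,.1027],3.047)"
```

```text
t 14.7 pos [ 0.5852 -0.1531  0.2564] rot [ 3.1414e+00 -7.0000e-04  3.0475e+00] w 0.698 f [ 0.1 -0.2 -2.5] j [ 0.01  0.34 -0.02 -0.   -1.21 -0.11]
 rotvec [ 0.0002 -0.0007  0.0005]
 slide cm [ 0.   -0.19 15.37]  rows>= 3.0744309125764158
```

Emit:
carry_out(
  plan=[
    {"slide":[0,-0.2,1.5],"rot":[0,0,0],"hand":-1},
    {"slide":[0,0,3.5],"rot":[0,0,0],"hand":-1},
    {"slide":[0,0,3.5],"rot":[0,0,0],"hand":-1},
    {"slide":[0,0,3],"rot":[0,0,0],"hand":-1},
    {"slide":[0,0,2],"rot":[0,0,0],"hand":-1},
    {"slide":[0,0,0.8],"rot":[0,0,0],"hand":-1},
    {"slide":[0,0,0.4],"rot":[0,0,0],"hand":-1},
    {"slide":[0,0,0],"rot":[0,0,0],"hand":-1},
    {"slide":[0,0,0],"rot":[0,0,0],"hand":-1},
  ],
)

```text
time: 15.6
ee_pos: [0.5862, -0.1558, 0.1112]
ee_rot: [-3.142, 0.003, 3.047]
ft_force: [0.2, -0.1, -2.1]
width: 0.696
```

Emit:
carry_out(
  plan=[
    {"slide":[0,0,0.4],"rot":[0,0,0],"hand":-1},
    {"slide":[0,0,0.3],"rot":[0,0,0],"hand":-1},
    {"slide":[0,0,0],"rot":[0,0,0],"hand":-1},
    {"slide":[0,0,0],"rot":[0,0,0],"hand":-1},
  ],
)

```text
time: 16.0
ee_pos: [0.5852, -0.156, 0.1028]
ee_rot: [-3.142, 0.0, 3.046]
ft_force: [0.3, 0.2, -1.8]
width: 0.7
```

Emit:
carry_out(
  plan=[
    {"slide":[0,0,0.1],"rot":[0,0,0],"hand":-1},
    {"slide":[0,0,0],"rot":[0,0,0],"hand":1},
    {"slide":[0,0,0],"rot":[0,0,0],"hand":1},
    {"slide":[0,0,0],"rot":[0,0,0],"hand":1},
    {"slide":[0,0,0],"rot":[0,0,0],"hand":1},
    {"slide":[0,0,0],"rot":[0,0,0],"hand":1},
    {"slide":[0,0,-1.5],"rot":[0,0,0],"hand":1},
    {"slide":[0,0,-3],"rot":[0,0,0],"hand":1},
    {"slide":[0,0,-4],"rot":[0,0,0],"hand":1},
    {"slide":[0,0,-4],"rot":[0,0,0],"hand":1},
    {"slide":[0,0,-2],"rot":[0,0,0],"hand":1},
    {"slide":[0,0,0],"rot":[0,0,0],"hand":1},
  ],
)

```text
time: 17.2
ee_pos: [0.587, -0.1562, 0.251]
ee_rot: [-3.141, 0.008, 3.047]
ft_force: [0.2, 0.4, -0.2]
width: 1.002
```

```bash
python3 -c "
from h import *
go([.426,.342,.25],3.047)
im=viewer.read_camera('wrist');cv2.imwrite('pics/w7.png',im); 
P=viewer.camera_params('wrist');print(proj('wrist',[[.585,-.155,.125],[.585,-.155,.045]],P))"
```

```text
t 17.2 pos [ 0.587  -0.1562  0.251 ] rot [-3.1414  0.0085  3.0468] w 1.002 f [ 0.2  0.4 -0.2] j [ 0.01  0.34 -0.03  0.   -1.19 -0.1 ]
 rotvec [-0.0002  0.0085 -0.0002]
 slide cm [20.74 48.08  0.1 ]  rows>= 10.472015849781027
[[318.72342144 237.70693508]
 [318.44040939 214.44001545]]
```

View pics/w7.png

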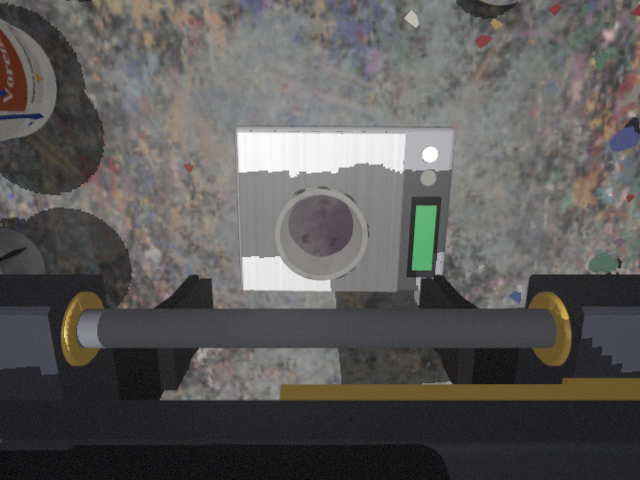

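The cup rim centre is at (321,233) and the pan centre at about (321,210), the lower plane. Both sit the same few pixels off prediction, so the cup is centred to about 2 mm. Tall tub next.

Emit:
carry_out(
  plan=[
    {"slide":[1.73,4.0,0],"rot":[0,0,0],"hand":1},
    {"slide":[1.73,4.0,0],"rot":[0,0,0],"hand":1},
    {"slide":[1.73,4.0,0],"rot":[0,0,0],"hand":1},
    {"slide":[1.73,4.0,0],"rot":[0,0,0],"hand":1},
    {"slide":[1.73,4.0,0],"rot":[0,0,0],"hand":1},
    {"slide":[1.73,4.0,0],"rot":[0,0,0],"hand":1},
    {"slide":[1.73,4.0,0],"rot":[0,0,0],"hand":1},
    {"slide":[1.73,4.0,0],"rot":[0,0,0],"hand":1},
    {"slide":[1.73,4.0,0],"rot":[0,0,0],"hand":1},
    {"slide":[1.73,4.0,0],"rot":[0,0,0],"hand":1},
    {"slide":[1.73,4.0,0],"rot":[0,0,0],"hand":1},
    {"slide":[1.73,4.0,0],"rot":[0,0,0],"hand":1},
  ],
)

```text
time: 18.45
ee_pos: [0.4226, 0.3426, 0.2448]
ee_rot: [-3.139, -0.002, 3.046]
ft_force: [0.0, 0.3, 0.2]
width: 0.998
```

Emit:
carry_out(
  plan=[
    {"slide":[0,0,0],"rot":[0,0,0],"hand":1},
    {"slide":[0,0,0],"rot":[0,0,0],"hand":1},
    {"slide":[0,0,0],"rot":[0,0,0],"hand":1},
  ],
)

```text
time: 18.75
ee_pos: [0.4239, 0.3406, 0.2455]
ee_rot: [-3.139, -0.002, 3.046]
ft_force: [0.1, -0.1, -1.3]
width: 1.004
```

```bash
python3 -c "
from h import *
go([.426,.342,.065],3.047)
im=viewer.read_camera('wrist');cv2.imwrite('pics/w8.png',im); 
P=viewer.camera_params('wrist');print(proj('wrist',[[.426,.342,.101],[.426,.342,0]],P))"
```

```text
t 18.75 pos [0.4239 0.3406 0.2455] rot [-3.1393e+00 -1.5000e-03  3.0457e+00] w 1.004 f [ 0.1 -0.1 -1.3] j [ 0.97  0.24 -0.18 -0.   -1.14 -1.07]
 rotvec [-0.0023 -0.0015 -0.0012]
 slide cm [-0.2   0.16 18.05]  rows>= 3.610283718810937
[[314.25575555 231.91687621]
 [314.56283752 207.2998984 ]]
```

View pics/w8.png

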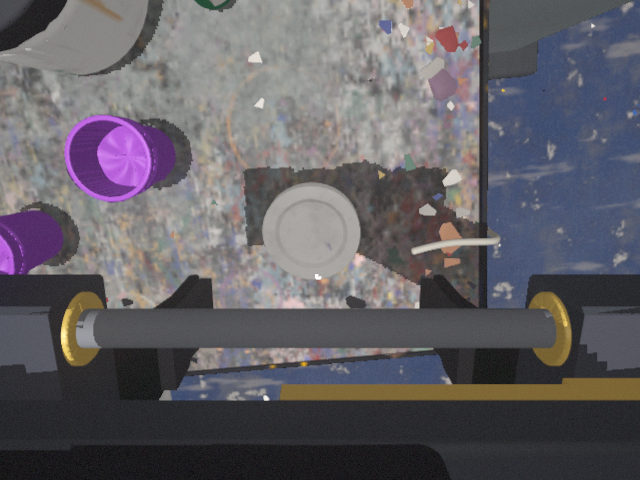

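Lid centre at (311,230), about 2 mm off the prediction along the jaws. Clearance is fine, so I shift slightly and descend.

Emit:
carry_out(
  plan=[
    {"slide":[-0.3,0.2,1.5],"rot":[0,0,0],"hand":1},
    {"slide":[0,0,3],"rot":[0,0,0],"hand":1},
    {"slide":[0,0,3],"rot":[0,0,0],"hand":1},
    {"slide":[0,0,3],"rot":[0,0,0],"hand":1},
    {"slide":[0,0,3],"rot":[0,0,0],"hand":1},
    {"slide":[0,0,2.5],"rot":[0,0,0],"hand":1},
    {"slide":[0,0,1.5],"rot":[0,0,0],"hand":1},
    {"slide":[0,0,0.5],"rot":[0,0,0],"hand":1},
    {"slide":[0,0,0],"rot":[0,0,0],"hand":1},
    {"slide":[0,0,0],"rot":[0,0,0],"hand":-1},
    {"slide":[0,0,0],"rot":[0,0,0],"hand":-1},
    {"slide":[0,0,0],"rot":[0,0,0],"hand":-1},
  ],
)

```text
time: 20.0
ee_pos: [0.4277, 0.3437, 0.0677]
ee_rot: [3.14, 0.001, 3.046]
ft_force: [0.4, 0.5, 0.8]
width: 0.813
```

Emit:
carry_out(
  plan=[
    {"slide":[0,0,0],"rot":[0,0,0],"hand":-1},
    {"slide":[0,0,0],"rot":[0,0,0],"hand":-1},
    {"slide":[0,0,0],"rot":[0,0,0],"hand":-1},
    {"slide":[0,0,0],"rot":[0,0,0],"hand":-1},
  ],
)

```text
time: 20.4
ee_pos: [0.4275, 0.3436, 0.0674]
ee_rot: [3.141, 0.001, 3.047]
ft_force: [-1.5, 0.9, 6.3]
width: 0.727
```

Emit:
carry_out(
  plan=[
    {"slide":[0,0,-1],"rot":[0,0,0],"hand":-1},
    {"slide":[0,0,-2],"rot":[0,0,0],"hand":-1},
    {"slide":[0,0,-3],"rot":[0,0,0],"hand":-1},
    {"slide":[0,0,-3],"rot":[0,0,0],"hand":-1},
    {"slide":[0,0,-3],"rot":[0,0,0],"hand":-1},
    {"slide":[0,0,-3],"rot":[0,0,0],"hand":-1},
    {"slide":[0,0,-2],"rot":[0,0,0],"hand":-1},
    {"slide":[0,0,-1.3],"rot":[0,0,0],"hand":-1},
    {"slide":[0,0,0],"rot":[0,0,0],"hand":-1},
    {"slide":[0,0,0],"rot":[0,0,0],"hand":-1},
  ],
)

```text
time: 21.4
ee_pos: [0.4268, 0.3428, 0.2489]
ee_rot: [-3.141, -0.001, 3.046]
ft_force: [0.0, -0.3, -2.0]
width: 0.729
```

```bash
python3 -c "
from h import *
go([.598,-.011,.25],3.047)
im=viewer.read_camera('wrist');cv2.imwrite('pics/w9.png',im)"
```

```text
t 21.4 pos [0.4268 0.3428 0.2489] rot [-3.1407e+00 -1.4000e-03  3.0460e+00] w 0.729 f [ 0.  -0.3 -2. ] j [ 0.97  0.25 -0.17 -0.   -1.15 -1.07]
 rotvec [-0.0009 -0.0014 -0.001 ]
 slide cm [-20.39 -33.61  -0.11]  rows>= 7.861549490212809
```

View pics/w9.png

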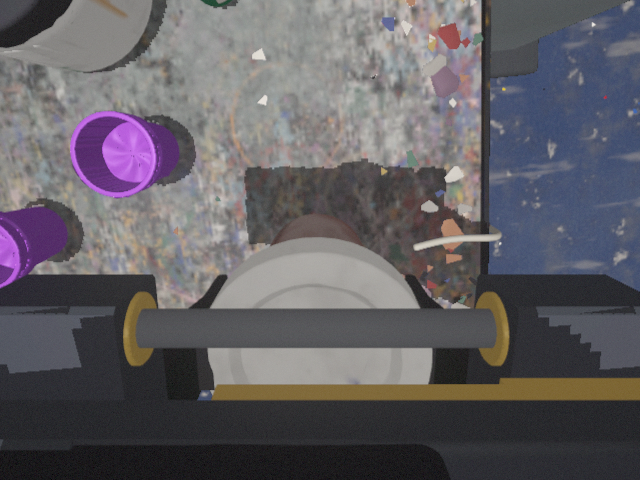

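Emit:
carry_out(
  plan=[
    {"slide":[-0.8,-1.3,0],"rot":[0,0,0],"hand":-1},
    {"slide":[-1.6,-2.6,0],"rot":[0,0,0],"hand":-1},
    {"slide":[-2.0,-3.3,0],"rot":[0,0,0],"hand":-1},
    {"slide":[-2.0,-3.3,0],"rot":[0,0,0],"hand":-1},
    {"slide":[-2.0,-3.3,0],"rot":[0,0,0],"hand":-1},
    {"slide":[-2.0,-3.3,0],"rot":[0,0,0],"hand":-1},
    {"slide":[-2.0,-3.3,0],"rot":[0,0,0],"hand":-1},
    {"slide":[-2.0,-3.3,0],"rot":[0,0,0],"hand":-1},
    {"slide":[-2.0,-3.3,0],"rot":[0,0,0],"hand":-1},
    {"slide":[-2.0,-3.3,0],"rot":[0,0,0],"hand":-1},
    {"slide":[-1.3,-2.2,0],"rot":[0,0,0],"hand":-1},
    {"slide":[-0.7,-1.1,0],"rot":[0,0,0],"hand":-1},
  ],
)

```text
time: 22.65
ee_pos: [0.5984, -0.0133, 0.2482]
ee_rot: [-3.141, -0.003, 3.043]
ft_force: [-0.5, 1.5, -1.8]
width: 0.728
```

Emit:
carry_out(
  plan=[
    {"slide":[0,0,0],"rot":[0,0,0],"hand":-1},
    {"slide":[0,0,0],"rot":[0,0,0],"hand":-1},
    {"slide":[0,0,0],"rot":[0,0,0],"hand":-1},
  ],
)

```text
time: 22.95
ee_pos: [0.598, -0.0097, 0.2496]
ee_rot: [3.141, -0.001, 3.048]
ft_force: [-0.1, 0.2, -2.7]
width: 0.731
```

```bash
python3 -c "
from h import *
go([.598,-.011,.0674],3.047)"
```

```text
t 22.95 pos [ 0.598  -0.0097  0.2496] rot [ 3.1415e+00 -5.0000e-04  3.0476e+00] w 0.731 f [-0.1  0.2 -2.7] j [ 0.25  0.33 -0.05 -0.   -1.19 -0.35]
 rotvec [ 0.0001 -0.0005  0.0006]
 slide cm [-1.000e-02 -1.300e-01  1.822e+01]  rows>= 3.644282521849398
```

Emit:
carry_out(
  plan=[
    {"slide":[0,-0.1,1.5],"rot":[0,0,0],"hand":-1},
    {"slide":[0,0,3],"rot":[0,0,0],"hand":-1},
    {"slide":[0,0,3],"rot":[0,0,0],"hand":-1},
    {"slide":[0,0,3],"rot":[0,0,0],"hand":-1},
    {"slide":[0,0,3],"rot":[0,0,0],"hand":-1},
    {"slide":[0,0,2],"rot":[0,0,0],"hand":-1},
    {"slide":[0,0,1.3],"rot":[0,0,0],"hand":-1},
    {"slide":[0,0,0.6],"rot":[0,0,0],"hand":-1},
    {"slide":[0,0,0],"rot":[0,0,0],"hand":-1},
    {"slide":[0,0,0],"rot":[0,0,0],"hand":-1},
  ],
)

```text
time: 23.95
ee_pos: [0.5993, -0.0112, 0.0769]
ee_rot: [3.141, 0.002, 3.047]
ft_force: [0.2, -0.5, -1.7]
width: 0.728
```

Emit:
carry_out(
  plan=[
    {"slide":[0,0,0.4],"rot":[0,0,0],"hand":-1},
    {"slide":[0,0,0.3],"rot":[0,0,0],"hand":-1},
    {"slide":[0,0,0],"rot":[0,0,0],"hand":-1},
    {"slide":[0,0,0],"rot":[0,0,0],"hand":-1},
  ],
)

```text
time: 24.35
ee_pos: [0.5984, -0.0116, 0.0688]
ee_rot: [-3.142, 0.0, 3.046]
ft_force: [-0.2, 0.7, -2.2]
width: 0.728
```

Emit:
carry_out(
  plan=[
    {"slide":[0,0,0.15],"rot":[0,0,0],"hand":-1},
    {"slide":[0,0,0],"rot":[0,0,0],"hand":-1},
    {"slide":[0,0,0],"rot":[0,0,0],"hand":1},
    {"slide":[0,0,0],"rot":[0,0,0],"hand":1},
    {"slide":[0,0,0],"rot":[0,0,0],"hand":1},
    {"slide":[0,0,0],"rot":[0,0,0],"hand":1},
    {"slide":[0,0,0],"rot":[0,0,0],"hand":1},
    {"slide":[0,0,0],"rot":[0,0,0],"hand":1},
    {"slide":[0,0,-1.5],"rot":[0,0,0],"hand":1},
    {"slide":[0,0,-2.5],"rot":[0,0,0],"hand":1},
    {"slide":[0,0,-3.5],"rot":[0,0,0],"hand":1},
    {"slide":[0,0,-4],"rot":[0,0,0],"hand":1},
  ],
)

```text
time: 25.55
ee_pos: [0.5976, -0.0117, 0.1824]
ee_rot: [-3.141, -0.003, 3.046]
ft_force: [0.9, 1.5, 0.7]
width: 1.006
```

Emit:
carry_out(
  plan=[
    {"slide":[0,0,-4],"rot":[0,0,0],"hand":1},
    {"slide":[0,0,-2.5],"rot":[0,0,0],"hand":1},
    {"slide":[0,0,0],"rot":[0,0,0],"hand":1},
    {"slide":[0,0,0],"rot":[0,0,0],"hand":1},
    {"slide":[0,0,0],"rot":[0,0,0],"hand":1},
  ],
)

```text
time: 26.05
ee_pos: [0.5975, -0.0116, 0.2457]
ee_rot: [-3.141, -0.003, 3.046]
ft_force: [-0.8, -0.1, -0.3]
width: 1.002
```

```bash
python3 -c "
from h import *
go([.4285,-.339,.25],2.2)
im=viewer.read_camera('wrist');cv2.imwrite('pics/w10.png',im); 
P=viewer.camera_params('wrist');print(proj('wrist',[[.598,-.011,.101],[.598,-.011,0]],P))
cv2.imwrite('pics/top10.png',viewer.read_camera('top'))
crop(viewer.read_camera('scene'),80,170,400,200,2,'s10.png')
"
```

```text
t 26.05 pos [ 0.5975 -0.0116  0.2457] rot [-3.1412e+00 -2.9000e-03  3.0461e+00] w 1.002 f [-0.8 -0.1 -0.3] j [ 0.25  0.34 -0.05 -0.   -1.18 -0.35]
 rotvec [-0.0016 -0.0026  0.8461]
 slide cm [-16.52 -32.93  -0.43]  rows>= 7.369221731846014
[[315.64439134 230.38440418]
 [315.37678559 206.01593772]]
```

View pics/w10.png

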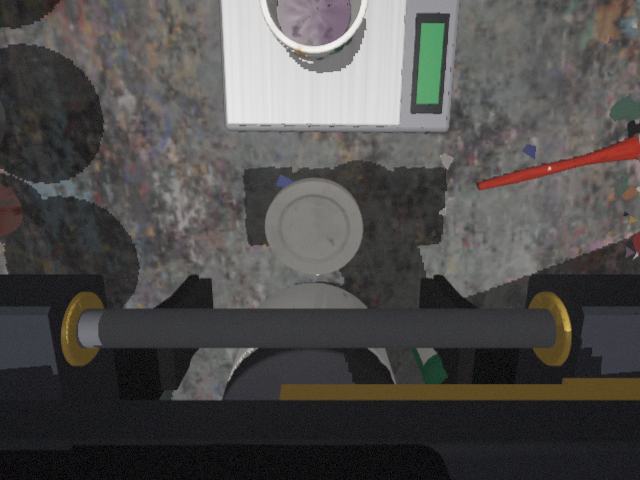

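View pics/s10.png

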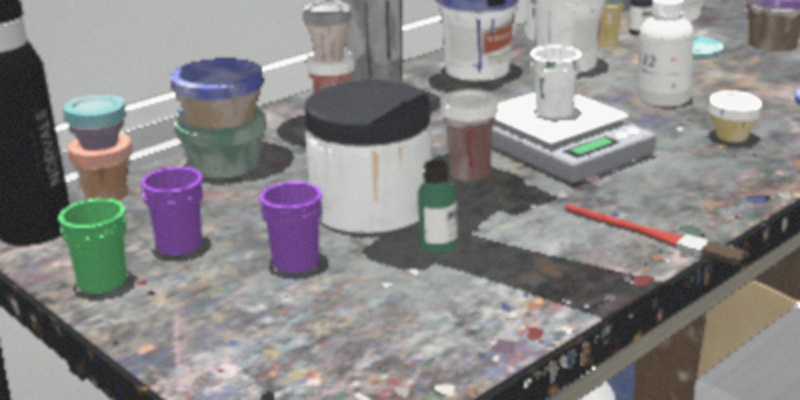

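View pics/top10.png

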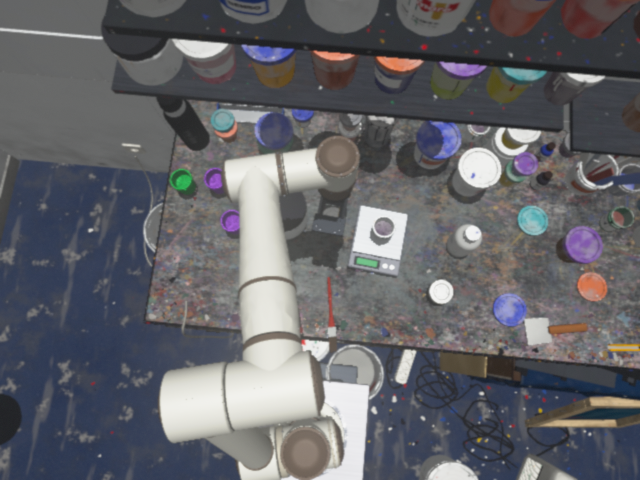

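The tall tub stands between scale and jar, lid at (314,226), and the bottle and cup are upright. Now the squat tub, with jaws turned clear of the white bottle.

Emit:
carry_out(
  plan=[
    {"slide":[0,0,0],"rot":[0,0,0.1433],"hand":1},
    {"slide":[0,0,0],"rot":[0,0,0.1433],"hand":1},
    {"slide":[0,0,0],"rot":[0,0,0.1433],"hand":1},
    {"slide":[0,0,0],"rot":[0,0,0.1433],"hand":1},
    {"slide":[0,0,0],"rot":[0,0,0.1433],"hand":1},
    {"slide":[0,0,0],"rot":[0,0,0.1433],"hand":1},
    {"slide":[0,0,0],"rot":[0,0,0.1433],"hand":1},
    {"slide":[0,0,0],"rot":[0,0,0.1433],"hand":1},
    {"slide":[0,0,0],"rot":[0,0,0],"hand":1},
  ],
)

```text
time: 27.1
ee_pos: [0.5982, -0.0116, 0.2464]
ee_rot: [-3.14, -0.0, 1.9]
ft_force: [-0.8, -1.2, -0.7]
width: 1.0
```

```bash
python3 -c "
from h import *
go([.4285,-.339,.25],1.9)
"
```

```text
t 27.1 pos [ 0.5982 -0.0116  0.2464] rot [-3.1399e+00 -2.0000e-04  1.9002e+00] w 1.0 f [-0.8 -1.2 -0.7] j [ 0.25  0.34 -0.05 -0.   -1.18 -1.49]
 rotvec [-0.0017 -0.0002  0.0002]
 slide cm [-25.5  -26.64  -0.36]  rows>= 7.374955641906847
```

Emit:
carry_out(
  plan=[
    {"slide":[-2.8,-2.96,0],"rot":[0,0,0],"hand":1},
    {"slide":[-2.8,-2.96,0],"rot":[0,0,0],"hand":1},
    {"slide":[-2.8,-2.96,0],"rot":[0,0,0],"hand":1},
    {"slide":[-2.8,-2.96,0],"rot":[0,0,0],"hand":1},
    {"slide":[-2.8,-2.96,0],"rot":[0,0,0],"hand":1},
    {"slide":[-2.8,-2.96,0],"rot":[0,0,0],"hand":1},
    {"slide":[-2.8,-2.96,0],"rot":[0,0,0],"hand":1},
    {"slide":[-2.8,-2.96,0],"rot":[0,0,0],"hand":1},
    {"slide":[-2.8,-2.96,0],"rot":[0,0,0],"hand":1},
    {"slide":[0,0,0],"rot":[0,0,0],"hand":1},
    {"slide":[0,0,0],"rot":[0,0,0],"hand":1},
    {"slide":[0,0,0],"rot":[0,0,0],"hand":1},
  ],
)

```text
time: 28.3
ee_pos: [0.428, -0.3357, 0.247]
ee_rot: [-3.141, -0.0, 1.902]
ft_force: [0.4, -0.6, -0.1]
width: 1.002
```

```bash
python3 -c "
from h import *
go([.4285,-.339,.035],1.9)
im=viewer.read_camera('wrist');cv2.imwrite('pics/w11.png',im); 
P=viewer.camera_params('wrist');print(proj('wrist',[[.4285,-.339,.053],[.4285,-.339,0]],P))
im=viewer.read_camera('top');cv2.imwrite('pics/top11.png',im); crop(im,260,170,160,120,5,'top11c.png')
"
```

```text
t 28.3 pos [ 0.428  -0.3357  0.247 ] rot [-3.1413e+00 -4.0000e-04  1.9019e+00] w 1.002 f [ 0.4 -0.6 -0.1] j [-0.37  0.24 -0.18 -0.   -1.15 -0.87]
 rotvec [-0.0003 -0.0004  0.0019]
 slide cm [-0.33 -0.05 21.2 ]  rows>= 4.240083965069401
[[311.3542286  214.22653782]
 [311.97042723 203.48164038]]
```

View pics/w11.png

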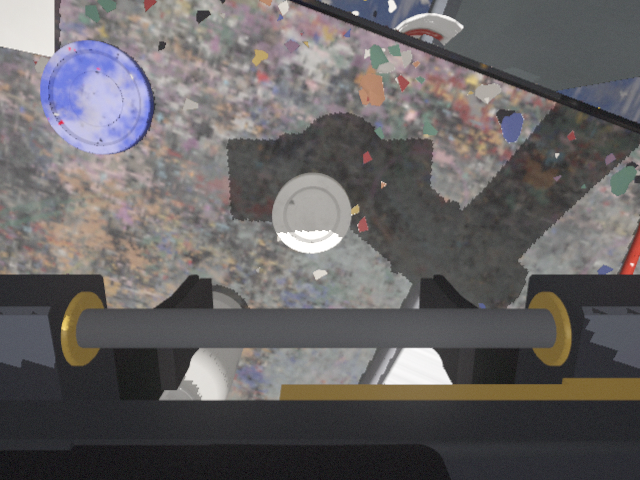

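View pics/top11c.png

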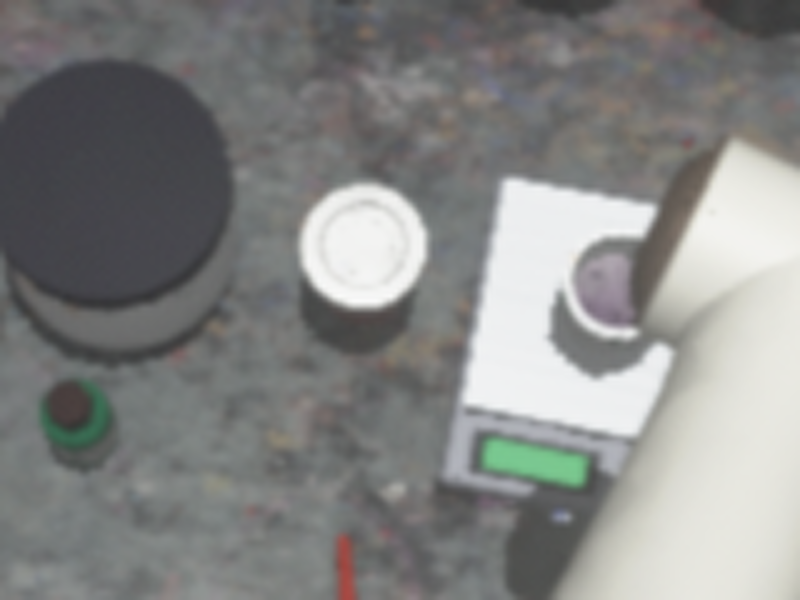

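The squat lid is at (312,213), as predicted. I measure the placed tub from the top view and descend.

```bash
python3 - <<'E'
from h import *
im=cv2.imread("pics/top11.png");hsv=cv2.cvtColor(im,cv2.COLOR_BGR2HSV)
w=cv2.inRange(hsv,(0,0,150),(180,50,255));m=np.zeros_like(w);cv2.circle(m,(332,219),16,255,-1);w&=m
c=max(cv2.findContours(w,cv2.RETR_EXTERNAL,cv2.CHAIN_APPROX_NONE)[0],key=cv2.contourArea)
e=cv2.fitEllipse(cv2.convexHull(c));print(e,onz("top",[e[0]],.1).round(4))
print("cap",onz("top",[(260+69.5/5-.5,170+404.5/5-.5)],.097).round(4))
E
```

```text
((332.13421630859375, 218.65647888183594), (25.191801071166992, 25.9852352142334), 89.3037109375) [[ 0.5982 -0.012   0.1   ]]
cap [[0.4919 0.1432 0.097 ]]
```

Emit:
carry_out(
  plan=[
    {"slide":[-0.3,0,1.5],"rot":[0,0,0],"hand":1},
    {"slide":[0,0,3],"rot":[0,0,0],"hand":1},
    {"slide":[0,0,3.5],"rot":[0,0,0],"hand":1},
    {"slide":[0,0,3.5],"rot":[0,0,0],"hand":1},
    {"slide":[0,0,3.5],"rot":[0,0,0],"hand":1},
    {"slide":[0,0,3],"rot":[0,0,0],"hand":1},
    {"slide":[0,0,1.7],"rot":[0,0,0],"hand":1},
    {"slide":[0,0,0.8],"rot":[0,0,0],"hand":1},
    {"slide":[0,0,0.4],"rot":[0,0,0],"hand":1},
    {"slide":[0,0,0],"rot":[0,0,0],"hand":1},
    {"slide":[0,0,0],"rot":[0,0,0],"hand":1},
  ],
)

```text
time: 29.5
ee_pos: [0.4296, -0.3392, 0.0393]
ee_rot: [3.14, 0.002, 1.901]
ft_force: [0.5, 0.4, -0.5]
width: 0.998
```

Emit:
carry_out(
  plan=[
    {"slide":[0,0,0.25],"rot":[0,0,0],"hand":1},
    {"slide":[0,0,0],"rot":[0,0,0],"hand":1},
    {"slide":[0,0,0],"rot":[0,0,0],"hand":-1},
    {"slide":[0,0,0],"rot":[0,0,0],"hand":-1},
    {"slide":[0,0,0],"rot":[0,0,0],"hand":-1},
    {"slide":[0,0,0],"rot":[0,0,0],"hand":-1},
    {"slide":[0,0,0],"rot":[0,0,0],"hand":-1},
    {"slide":[0,0,0],"rot":[0,0,0],"hand":-1},
    {"slide":[0,0,0],"rot":[0,0,0],"hand":-1},
  ],
)

```text
time: 30.4
ee_pos: [0.4288, -0.3391, 0.0358]
ee_rot: [3.142, 0.0, 1.9]
ft_force: [0.3, -0.4, 1.1]
width: 0.681
```

Emit:
carry_out(
  plan=[
    {"slide":[0,0,-1],"rot":[0,0,0],"hand":-1},
    {"slide":[0,0,-2],"rot":[0,0,0],"hand":-1},
    {"slide":[0,0,-3],"rot":[0,0,0],"hand":-1},
    {"slide":[0,0,-3.5],"rot":[0,0,0],"hand":-1},
    {"slide":[0,0,-3.5],"rot":[0,0,0],"hand":-1},
    {"slide":[0,0,-3.5],"rot":[0,0,0],"hand":-1},
    {"slide":[0,0,-3],"rot":[0,0,0],"hand":-1},
    {"slide":[0,0,-2],"rot":[0,0,0],"hand":-1},
    {"slide":[0,0,0],"rot":[0,0,0],"hand":-1},
    {"slide":[0,0,0],"rot":[0,0,0],"hand":-1},
  ],
)

```text
time: 31.4
ee_pos: [0.4281, -0.3384, 0.2502]
ee_rot: [3.141, -0.001, 1.899]
ft_force: [-0.2, -0.5, -2.1]
width: 0.681
```

```bash
python3 -c "
from h import *
go([.598,-.012,.25],1.9)
cv2.imwrite('pics/w12.png',viewer.read_camera('wrist')); crop(viewer.read_camera('scene'),200,120,360,180,2,'s12.png')
"
```

```text
t 31.4 pos [ 0.4281 -0.3384  0.2502] rot [ 3.1415e+00 -1.3000e-03  1.8994e+00] w 0.681 f [-0.2 -0.5 -2.1] j [-0.37  0.24 -0.17 -0.   -1.16 -0.87]
 rotvec [ 0.0001 -0.0013 -0.0006]
 slide cm [2.540e+01 2.663e+01 2.000e-02]  rows>= 7.359923372326295
```

View pics/w12.png

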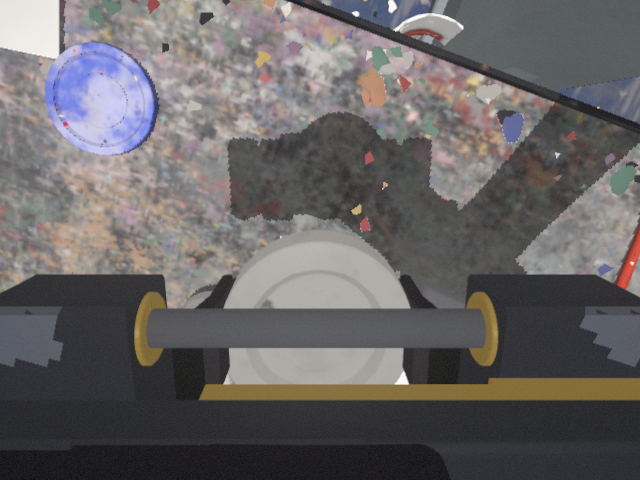

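View pics/s12.png

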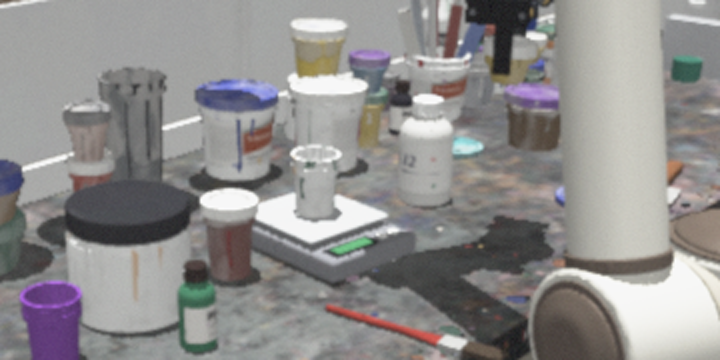

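Emit:
carry_out(
  plan=[
    {"slide":[0,0,0],"rot":[0,0,-0.1],"hand":-1},
    {"slide":[0,0,0],"rot":[0,0,-0.13],"hand":-1},
    {"slide":[0,0,0],"rot":[0,0,-0.13],"hand":-1},
    {"slide":[0,0,0],"rot":[0,0,-0.13],"hand":-1},
    {"slide":[0,0,0],"rot":[0,0,-0.13],"hand":-1},
    {"slide":[0,0,0],"rot":[0,0,-0.13],"hand":-1},
    {"slide":[0,0,0],"rot":[0,0,-0.13],"hand":-1},
    {"slide":[0,0,0],"rot":[0,0,-0.13],"hand":-1},
    {"slide":[0,0,0],"rot":[0,0,-0.13],"hand":-1},
    {"slide":[0,0,0],"rot":[0,0,0],"hand":-1},
    {"slide":[0,0,0],"rot":[0,0,0],"hand":-1},
  ],
)

```text
time: 32.6
ee_pos: [0.4283, -0.3388, 0.2495]
ee_rot: [3.141, -0.002, 3.037]
ft_force: [0.1, 0.1, -0.8]
width: 0.682
```

```bash
python3 -c "
from h import *
go([.598,-.012,.25],3.047)
"
```

```text
t 32.6 pos [ 0.4283 -0.3388  0.2495] rot [ 3.1407e+00 -2.4000e-03  3.0371e+00] w 0.682 f [ 0.1  0.1 -0.8] j [-0.37  0.25 -0.17 -0.   -1.16  0.27]
 rotvec [ 0.0009 -0.0024 -0.0099]
 slide cm [-13.81  34.13  -0.05]  rows>= 7.364195874568186
```

Emit:
carry_out(
  plan=[
    {"slide":[0,0,0],"rot":[0,0,-0.0099],"hand":-1},
    {"slide":[-0.6,1.5,0],"rot":[0,0,0],"hand":-1},
    {"slide":[-1.2,3,0],"rot":[0,0,0],"hand":-1},
    {"slide":[-1.5,3.7,0],"rot":[0,0,0],"hand":-1},
    {"slide":[-1.5,3.7,0],"rot":[0,0,0],"hand":-1},
    {"slide":[-1.5,3.7,0],"rot":[0,0,0],"hand":-1},
    {"slide":[-1.5,3.7,0],"rot":[0,0,0],"hand":-1},
    {"slide":[-1.5,3.7,0],"rot":[0,0,0],"hand":-1},
    {"slide":[-1.5,3.7,0],"rot":[0,0,0],"hand":-1},
    {"slide":[-1.5,3.7,0],"rot":[0,0,0],"hand":-1},
    {"slide":[-1,2.5,0],"rot":[0,0,0],"hand":-1},
    {"slide":[-0.5,1.2,0],"rot":[0,0,0],"hand":-1},
  ],
)

```text
time: 33.8
ee_pos: [0.5982, -0.0099, 0.2502]
ee_rot: [-3.142, -0.0, 3.051]
ft_force: [0.0, 0.0, -1.9]
width: 0.682
```

Emit:
carry_out(
  plan=[
    {"slide":[0,0,0],"rot":[0,0,0],"hand":-1},
    {"slide":[0,0,0],"rot":[0,0,0],"hand":-1},
    {"slide":[0,0,0],"rot":[0,0,0],"hand":-1},
  ],
)

```text
time: 34.1
ee_pos: [0.5968, -0.0132, 0.2508]
ee_rot: [-3.141, -0.0, 3.048]
ft_force: [-1.0, -0.0, -1.4]
width: 0.682
```

```bash
python3 -c "
from h import *
go([.598,-.012,.131],3.047)
"
```

```text
t 34.1 pos [ 0.5968 -0.0132  0.2508] rot [-3.1414e+00 -3.0000e-04  3.0483e+00] w 0.682 f [-1.  -0.  -1.4] j [ 0.25  0.33 -0.05  0.   -1.19 -0.34]
 rotvec [-0.0002 -0.0003  0.0013]
 slide cm [-0.11  0.13 11.98]  rows>= 2.3966997022019094
```

Emit:
carry_out(
  plan=[
    {"slide":[0,0.13,1.5],"rot":[0,0,0],"hand":-1},
    {"slide":[0,0,3],"rot":[0,0,0],"hand":-1},
    {"slide":[0,0,3],"rot":[0,0,0],"hand":-1},
    {"slide":[0,0,2],"rot":[0,0,0],"hand":-1},
    {"slide":[0,0,1],"rot":[0,0,0],"hand":-1},
    {"slide":[0,0,0.5],"rot":[0,0,0],"hand":-1},
    {"slide":[0,0,0],"rot":[0,0,0],"hand":-1},
    {"slide":[0,0,0],"rot":[0,0,0],"hand":-1},
    {"slide":[0,0,0],"rot":[0,0,0],"hand":-1},
  ],
)

```text
time: 35.0
ee_pos: [0.5982, -0.0107, 0.142]
ee_rot: [3.141, 0.002, 3.05]
ft_force: [-0.5, 0.0, -0.7]
width: 0.678
```

```bash
python3 -c "
from h import *
go([.598,-.012,.131],3.047)
crop(viewer.read_camera('scene'),200,150,200,150,4,'s13.png')
"
```

```text
t 35.0 pos [ 0.5982 -0.0107  0.142 ] rot [3.1410e+00 2.4000e-03 3.0499e+00] w 0.678 f [-0.5  0.  -0.7] j [ 0.25  0.42 -0.2   0.   -0.95 -0.34]
 rotvec [0.0006 0.0024 0.0029]
 slide cm [ 0.01 -0.13  1.1 ]  rows>= 0.22238969010682702
```

View pics/s13.png

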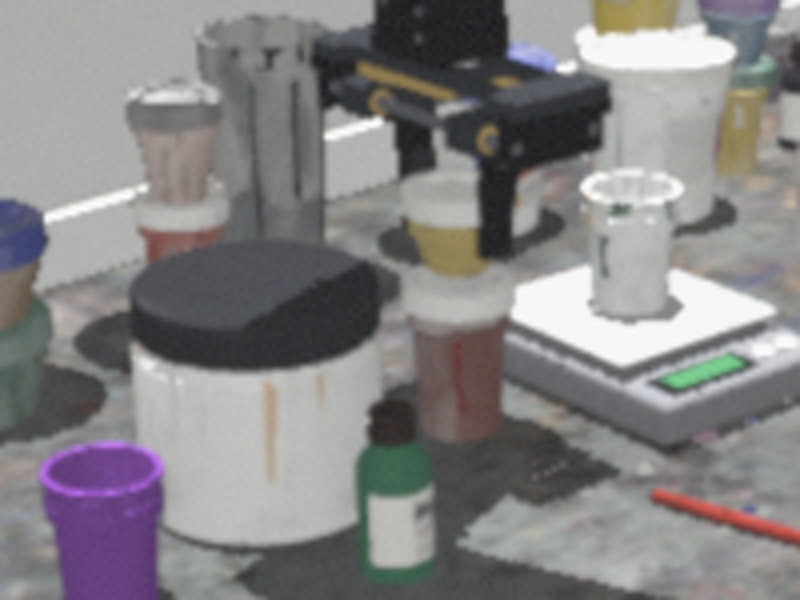

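The squat tub hangs about 1 cm above its seat, over the tall tub's lid. I lower it the rest gently.

Emit:
carry_out(
  plan=[
    {"slide":[0,-0.1,0.4],"rot":[0,0,0],"hand":-1},
    {"slide":[0,0,0.3],"rot":[0,0,0],"hand":-1},
    {"slide":[0,0,0.2],"rot":[0,0,0],"hand":-1},
    {"slide":[0,0,0],"rot":[0,0,0],"hand":-1},
    {"slide":[0,0,0],"rot":[0,0,0],"hand":-1},
  ],
)

```text
time: 35.55
ee_pos: [0.5974, -0.0118, 0.1316]
ee_rot: [-3.141, -0.0, 3.05]
ft_force: [0.5, 0.1, -1.5]
width: 0.676
```

Foot at about 95–96 mm, right at the seat. I release and back off.

Emit:
carry_out(
  plan=[
    {"slide":[0,0,0.1],"rot":[0,0,0],"hand":-1},
    {"slide":[0,0,0],"rot":[0,0,0],"hand":-1},
    {"slide":[0,0,0],"rot":[0,0,0],"hand":1},
    {"slide":[0,0,0],"rot":[0,0,0],"hand":1},
    {"slide":[0,0,0],"rot":[0,0,0],"hand":1},
    {"slide":[0,0,0],"rot":[0,0,0],"hand":1},
    {"slide":[0,0,0],"rot":[0,0,0],"hand":1},
    {"slide":[0,0,0],"rot":[0,0,0],"hand":1},
    {"slide":[0,0,-1.5],"rot":[0,0,0],"hand":1},
    {"slide":[0,0,-2.5],"rot":[0,0,0],"hand":1},
    {"slide":[0,0,-3],"rot":[0,0,0],"hand":1},
    {"slide":[0,0,-3],"rot":[0,0,0],"hand":1},
  ],
)

```text
time: 36.75
ee_pos: [0.5972, -0.0118, 0.2316]
ee_rot: [-3.141, -0.001, 3.05]
ft_force: [0.2, 0.4, -0.0]
width: 1.001
```

```bash
python3 -c "
from h import *
go([.45,-.33,.30])
"
```

```text
t 36.75 pos [ 0.5972 -0.0118  0.2316] rot [-3.1413e+00 -7.0000e-04  3.0500e+00] w 1.001 f [ 0.2  0.4 -0. ] j [ 0.25  0.34 -0.08  0.   -1.15 -0.34]
 slide cm [ 11.75 -33.03  -6.82]  rows>= 7.143607806256187
```

Emit:
carry_out(
  plan=[
    {"slide":[0,0,-3.5],"rot":[0,0,0],"hand":1},
    {"slide":[0,0,-3.5],"rot":[0,0,0],"hand":1},
    {"slide":[2,-4.2,0],"rot":[0,0,0],"hand":1},
    {"slide":[2,-4.2,0],"rot":[0,0,0],"hand":1},
    {"slide":[2,-4.2,0],"rot":[0,0,0],"hand":1},
    {"slide":[2,-4.2,0],"rot":[0,0,0],"hand":1},
    {"slide":[2,-4.2,0],"rot":[0,0,0],"hand":1},
    {"slide":[2,-4.2,0],"rot":[0,0,0],"hand":1},
    {"slide":[2,-4.2,0],"rot":[0,0,0],"hand":1},
    {"slide":[2,-4.2,0],"rot":[0,0,0],"hand":1},
    {"slide":[2,-4.2,0],"rot":[0,0,0],"hand":1},
    {"slide":[2,-4.2,0],"rot":[0,0,0],"hand":1},
  ],
)

```text
time: 37.95
ee_pos: [0.3585, -0.4131, 0.301]
ee_rot: [-3.141, 0.001, 3.05]
ft_force: [0.7, -0.7, 0.1]
width: 1.001
```

```bash
python3 - <<'E'
from h import *
im=viewer.read_camera('top');cv2.imwrite('pics/top14.png',im);crop(im,255,160,240,150,3.3,'top14c.png')
s=viewer.read_camera('scene');cv2.imwrite('pics/scene14.png',s)
t=np.linspace(0,2*np.pi,40)
def circ(c,r,z):
    p=np.c_[c[0]+r*np.cos(t),c[1]+r*np.sin(t),np.full(40,z)]
    cv2.polylines(s,[proj("scene",p).round().astype(int)],True,(0,0,255),1)
circ((.598,-.012),.034,.148);circ((.598,-.012),.036,.1);circ((.585,-.155),.0325,.125);circ((.49,.144),.021,0)
crop(s,190,150,260,150,3,'s14.png')
E
```

```text
(no output)
```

View pics/top14c.png

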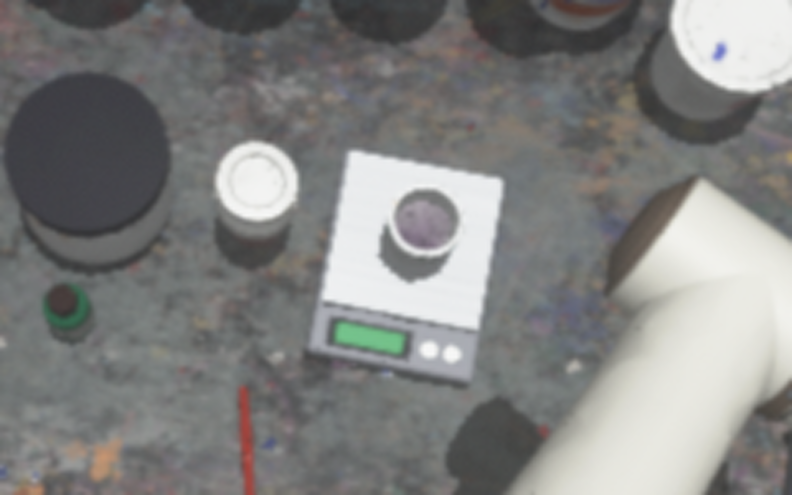

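View pics/s14.png

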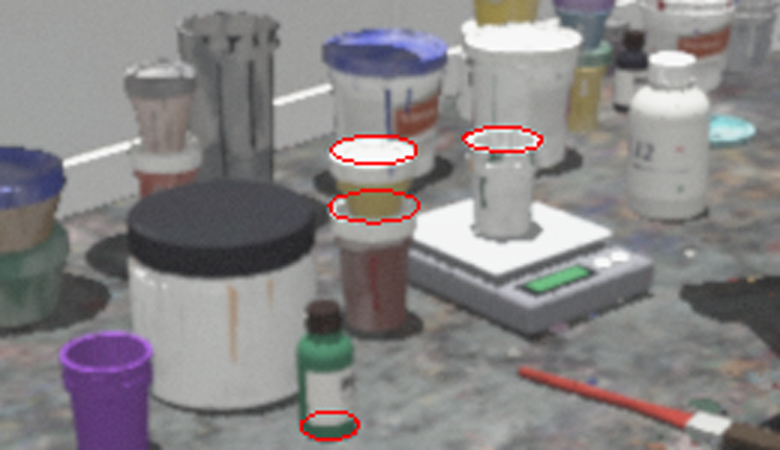

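```bash
python3 - <<'E'
from h import *
im=cv2.imread("pics/top14.png");hsv=cv2.cvtColor(im,cv2.COLOR_BGR2HSV)
w=cv2.inRange(hsv,(0,0,150),(180,50,255))
m=np.zeros_like(w);cv2.circle(m,(332,215),15,255,-1)
c=max(cv2.findContours(w&m,cv2.RETR_EXTERNAL,cv2.CHAIN_APPROX_NONE)[0],key=cv2.contourArea)
e=cv2.fitEllipse(cv2.convexHull(c));print("squat",e,onz("top",[e[0]],.148).round(4))
f=lambda u,v:((u+.5)/3.3-.5+255,(v+.5)/3.3-.5+160)
print("cup",onz("top",[f(425,222)],.125).round(4)); print("cap",onz("top",[f(64,301)],.097).round(4))
q=onz("top",[f(*a) for a in [(349,151),(503,182),(478,331),(322,301)]],.045);print("pan",q.mean(0).round(4))
a=cv2.imread("pics/scene0.png")[150:230,385:440];b=cv2.imread("pics/scene14.png")[150:230,385:440]
print("WB diff",np.abs(a.astype(int)-b).mean())
s=telemetry.state();print(s["time"],s["qd"].round(3))
E
```

```text
squat ((332.3568420410156, 214.67677307128906), (23.98617172241211, 25.947805404663086), 102.35189056396484) [[ 0.5973 -0.0117  0.148 ]]
cup [[ 0.5821 -0.1557  0.125 ]]
cap [[0.4908 0.1412 0.097 ]]
pan [ 0.5838 -0.1546  0.045 ]
WB diff 13.470833333333333
38.05 [ 0.075 -0.017 -0.02  -0.027  0.004 -0.051]
```

```bash
python3 - <<'E'
from h import *
f=lambda n:cv2.cvtColor(cv2.imread(n)[165:225,396:428],cv2.COLOR_BGR2GRAY)
t=f("pics/scene0.png"); g=cv2.cvtColor(cv2.imread("pics/scene14.png"),cv2.COLOR_BGR2GRAY)
r=cv2.matchTemplate(g,t,cv2.TM_CCOEFF_NORMED);print(cv2.minMaxLoc(r))
E
```

```text
(-0.5206719636917114, 0.9956105947494507, (576, 198), (396, 165))
```

Emit:
carry_out(
  plan=[
    {"slide":[0,0,0],"rot":[0,0,0],"hand":1},
    {"slide":[0,0,0],"rot":[0,0,0],"hand":1},
    {"slide":[0,0,0],"rot":[0,0,0],"hand":1},
    {"slide":[0,0,0],"rot":[0,0,0],"hand":1},
    {"slide":[0,0,0],"rot":[0,0,0],"hand":1},
  ],
)

```text
time: 38.55
ee_pos: [0.3604, -0.411, 0.3009]
ee_rot: [-3.141, 0.0, 3.052]
ft_force: [1.1, -0.0, -0.5]
width: 0.998
```

The white bottle is at exactly its starting pixel (396,165), so I hand the job in.

```bash
python3 -c "
from bench import ticket
print(ticket.sign_off())"
```

```text
the job is handed in; nothing more can be done
None
```

I set up the station and handed the job in at about 38.6 s of the 122 s allowed. The pigment bottle is in front of the wide jar and the open cup is on the pan. The tall tub stands midway between scale and jar, with the squat tub on top.

Last checks, from the cameras (calibration good to about 2 mm):

| Item | Measured | Target or reference | Off by |
|---|---|---|---|
| Tall tub (before stacking) | (0.598, -0.012) | (0.598, -0.011) | about 1 mm |
| Squat tub on the tall tub | (0.597, -0.012) | tall tub centre | about 1 mm |
| Open cup on the pan | (0.582, -0.156) | pan centre (0.584, -0.155) | about 2 mm |
| Pigment bottle | (0.491, 0.141) | (0.490, 0.144) | about 3 mm |

- **Upright:** all four look upright in the last scene picture.
- **White bottle:** in the scene camera it matches its starting picture at the same pixel. A raw brightness comparison there differed by 13 grey levels; I did not trace the cause.
- **Disagreements:** wrist-camera views were off from my predictions by up to about 5 px (3 mm). The circles drawn on the last scene picture sat about 1 px off. Both are well inside the tolerances, and no check failed.

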